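Set up and start a mesh-node provisioning rack

TASK

Get the provisioning rack running: push each of the two black antennas fully down onto a spigot of the gateway and seat every white mesh node fully home in a cradle of its own, turned so that its rib drops into the cradle's slot. Once all of them are in, press the spring-loaded contact lever all the way down, keep it there for a good second, then let it rise slowly under control (over two seconds or so, never letting it snap back) until it is fully up. Leave the other things on the desk alone.

Things in the scene. Friction and masses are not known exactly. Their poses are not given: they have to be found in the camera images.
- node_a_center (a point): mesh node (may be absent: None), white upright tower 95 mm tall: foot 60 mm in diameter and 30 mm tall (lowest 5 mm chamfered, weighted), narrowing to a round neck 40 mm in diameter 42 to 95 mm above its underside, to be gripped there; one rib on the side of the foot. Point on its axis, half-way up, 47.5 mm above the underside; +z up, +x from the axis to the rib. About 0.25 kg. All nodes are alike
- node_a_rib (a point): point inside the rib of node a (10 mm wide, narrower at its lower end, stands out 10 mm from the foot, 4 to 28 mm above the underside), 36 mm from the node's axis along its +x and 15 mm above its underside
- node_b_center (a point): mesh node (may be absent: None), white upright tower 95 mm tall: foot 60 mm in diameter and 30 mm tall (lowest 5 mm chamfered, weighted), narrowing to a round neck 40 mm in diameter 42 to 95 mm above its underside, to be gripped there; one rib on the side of the foot. Point on its axis, half-way up, 47.5 mm above the underside; +z up, +x from the axis to the rib. About 0.25 kg. All nodes are alike
- node_b_rib (a point): point inside the rib of node b (10 mm wide, narrower at its lower end, stands out 10 mm from the foot, 4 to 28 mm above the underside), 36 mm from the node's axis along its +x and 15 mm above its underside
- node_c_center (a point): mesh node (may be absent: None), white upright tower 95 mm tall: foot 60 mm in diameter and 30 mm tall (lowest 5 mm chamfered, weighted), narrowing to a round neck 40 mm in diameter 42 to 95 mm above its underside, to be gripped there; one rib on the side of the foot. Point on its axis, half-way up, 47.5 mm above the underside; +z up, +x from the axis to the rib. About 0.25 kg. All nodes are alike
- node_c_rib (a point): point inside the rib of node c (10 mm wide, narrower at its lower end, stands out 10 mm from the foot, 4 to 28 mm above the underside), 36 mm from the node's axis along its +x and 15 mm above its underside
- cradle_1: fixed grey cradle on the rack: puck 100 mm in diameter with a raised collar round a well 64 mm wide, 22 mm deep, with one slot, 14 mm wide, for a node's rib. Origin on the well's axis, 8 mm below the well's floor (where a node's underside rests), 30 mm below the collar's rim; +z up, the slot points along -x. All cradles alike, each turned its own way; any node fits any
- cradle_1_slot (a point): middle of that cradle's slot, 36 mm from the well's axis, 15 mm above the well's floor: where the rib point of a node comes to lie when it is fully home
- cradle_2: fixed grey cradle on the rack: puck 100 mm in diameter with a raised collar round a well 64 mm wide, 22 mm deep, with one slot, 14 mm wide, for a node's rib. Origin on the well's axis, 8 mm below the well's floor (where a node's underside rests), 30 mm below the collar's rim; +z up, the slot points along -x. All cradles alike, each turned its own way; any node fits any
- cradle_2_slot (a point): middle of that cradle's slot, 36 mm from the well's axis, 15 mm above the well's floor: where the rib point of a node comes to lie when it is fully home
- cradle_3: fixed grey cradle on the rack: puck 100 mm in diameter with a raised collar round a well 64 mm wide, 22 mm deep, with one slot, 14 mm wide, for a node's rib. Origin on the well's axis, 8 mm below the well's floor (where a node's underside rests), 30 mm below the collar's rim; +z up, the slot points along -x. All cradles alike, each turned its own way; any node fits any
- cradle_3_slot (a point): middle of that cradle's slot, 36 mm from the well's axis, 15 mm above the well's floor: where the rib point of a node comes to lie when it is fully home
- antenna_1_center (a point): black antenna, an upright round cylinder 44 mm in diameter and 100 mm tall (bevelled at the top), standing on its open end: a rigid sleeve, bore 36 mm wide and 50 mm deep, open below; solid above. The point is on its axis, half-way up, 50 mm above its lower end; +z up. 0.12 kg. Both antennas are alike
- antenna_2_center (a point): black antenna, an upright round cylinder 44 mm in diameter and 100 mm tall (bevelled at the top), standing on its open end: a rigid sleeve, bore 36 mm wide and 50 mm deep, open below; solid above. The point is on its axis, half-way up, 50 mm above its lower end; +z up. 0.12 kg. Both antennas are alike
- port_1 (a point): foot of one of the two upright brass spigots, 80 mm apart, on top of the gateway (a fixed grey box 100 x 160 x 45 mm): on the spigot's axis at the box's top face, 45 mm above the desk, where an antenna's lower end comes to rest. The spigot is 32 mm in diameter and 40 mm tall, its top 7 mm tapered. Either antenna fits either spigot
- port_2 (a point): foot of one of the two upright brass spigots, 80 mm apart, on top of the gateway (a fixed grey box 100 x 160 x 45 mm): on the spigot's axis at the box's top face, 45 mm above the desk, where an antenna's lower end comes to rest. The spigot is 32 mm in diameter and 40 mm tall, its top 7 mm tapered. Either antenna fits either spigot
- lever (a joint): spring-loaded contact lever at one end of the rack plate, in rad: 0 = fully up (its rest), 0.48 = fully down on its stop, 0.42 or more counts as fully down. Pushed down at its pad it needs about 3.5 N at the start and 10 N at the bottom; let go it snaps up at once; it must not rise faster than 1 rad/s. No friction holds it
- lever_pad (a point): top of the lever's pad (black, 40 x 44 mm), at the middle of it: here to press straight down with closed fingers. It moves on an arc about the hinge, 115 mm out and 10 mm above the lever's middle line, sinking about 55 mm from up to down; at rest it is the lever's highest part, 122 mm above the desk
- lever_hinge (a point): middle of the lever's level hinge axis, 85 mm above the desk; its own x and y axes are those of the rack plate: the hinge runs along y, the lever points along -x and leans up by 0.24 rad at rest, and down by 0.24 rad when fully down
- coffee: bystander: paper coffee cup, 76 mm wide, 95 mm tall; leave alone
- phone: bystander: phone lying flat, 155 x 74 x 9 mm; leave alone
- driver: bystander: screwdriver lying on the desk; leave alone
- tape_roll: bystander: disc, 90 mm wide, 30 mm tall; leave alone
- spare_psu: bystander: black power brick, 100 x 50 x 32 mm; leave alone

How it is judged:
By the outcome, as a careful person would: the job done as asked, in the order asked, and still so for the second after the job is handed in, with the robot touching nothing.
Of node_a, node_b, node_c only 2 to 3 are there at a start; the rules pass over those that are not, and their reading is None.
At some moment in a run one of node_a, node_b, node_c may be knocked a few centimetres aside while the robot is not near it.
It also fails if it takes over 210 s, if anything falls off the work surface, if the arm or the gripper's body presses on something with over 40 N, if the wrist force passes 120 N, or if a joint passes its speed limit or range.

ROBOT

A 6-joint arm with a two-finger parallel gripper is mounted at the origin on the work surface. World frame = base frame: x ahead of the robot, y to its left, z up, the work surface at z = 0. Lengths are in m, angles in degrees, forces in N, time in s.
With the tool pointing down it reaches from about 0.25 to 0.725 m from the base axis. Payload 9.7 kg.
Tool frame: the origin (TCP) lies midway between the tips of the shut fingers; the grasp point (between the pads) lies 19 mm behind it; z points along the fingers, y is the line along which they close (so a half turn about z gives the same grasp; the last joint's range is limited). The gripper opens to 85 mm and grips with 20 to 120 N. Pads are 22 mm wide; open, the fingers measure 114 mm over their backs; the gripper's body (76 mm by 85 mm) begins 54 mm behind the grasp point. The pads swing forward as they close: fully open they stand 13 mm farther back than shut.
Start: joints at [73.797, 4.979, 10.078, 95.1, 0, 90], TCP at [0.153, 0.528, 0.2] pointing down, gripper open.
Joint ranges: [-179.16, 179.16], [-48.56, 103.87], [-65.8, 70.77], [-126.05, 130.52], [-82.76, 87.17], [-180, 180]. Speed limits (degrees/s): [127.2, 127.2, 147.25, 180, 180, 180].

INTERFACE

Orientations are given as [roll, pitch, yaw] about the fixed x, y, z axes, in that order (R = Rz(yaw) Ry(pitch) Rx(roll)).
In Python, from workcell import bot gives the robot as it stands. The module is installed in compiled form; this text tells all that it offers.
- The arm moves only by the tool send_rows, never from a script. Its argument "moves" is one flat list of numbers, 7 for each row, row after row: the shift along the world's x, y, z normalised to -1 to 1, where 1 is 0.025 m, then the turn, a rotation vector about the world's x, y, z normalised to -1 to 1, where 1 is 0.15 rad, then the closure, from -1 (fully open) to 1 (shut), so that 0 is half open. A call has 1 to 8 rows; each row shifts and turns the commanded pose from where the row before left it; what a row does not reach is not made up. A row lasts 1/8 s, in which the tool goes at most 62.5 mm and 10.7 degrees, less where a joint would pass 70% of its speed; a pose out of reach is approached as far as the arm can. A call with a number of a shift or a turn outside -1 to 1 is refused whole. A call with a gripper value outside its range is refused whole. The fingers move at their own pace and stop on an object; "squeeze" is the grip in N (left out, the last holds). Time passes only in rows, so rows that do not move let the fingers close. It gives the time, the measured TCP pose, the force, the opening and the grip force at its end, in the units of the state.
- bot.get_obs(): the state, without advancing time (a new reading comes with each control period).
- bot.camera(name): name is "scene" or "top" or "wrist"; returns a dict with "color" (480x640x3 uint8, red, green, blue), "camera_matrix" (3x3 intrinsics, pixels), "D" ([k1, k2, p1, p2, k3] as OpenCV has them; the pictures are not rectified), "R" (3x3) and "t" (3): a world point X has camera coordinates R X + t. Camera axes: x right, y down, z forward; pixel columns grow to the right and rows downward; lengths in m; the calibration is good to about 2 mm. A picture is of the moment at which its call begins. There is no depth.
- bot.job_done(): hands the job in; it is judged then, once.
Trained networks look in the newest picture that a camera, given by its name, has taken for a name from the list of things; names that differ only in an ending like _2 or _b are one class to them, and where a whole thing is asked for, a point or a joint stands for the part that bears it (a point fixed in the world has none). Each returns a list of dicts, best first, with "p" (0 to 1); they miss things now and then, are a little off and sometimes report something else, mostly with a low value. They report only what shows in the picture. A call takes as long as a camera call.
- bot.boxes_of(camera, query): "extent" ([left, top, right, bottom] in pixels, round what is visible of it).
- bot.trace(camera, query): "region" (480x640 bool, what is visible of it) and "extent" ([left, top, right, bottom] in pixels, round what is visible of it).
- bot.landmark_of(camera, query): "pixel" ([column, row] in pixels: a listed point, or the origin of a listed thing).
The state is a dict: "time": time; "q": joint angles; "qd": joint speeds; "joint_efforts": joint torques, N m; "ee_pos": TCP position; "tcp_rot": TCP orientation; "wrist_force": force on the tool from outside, world axes, zero at the start; "torque": the same for the moment, N m; "opening": finger opening in m; "grasp_force": force on a finger pad.
Only numpy, scipy, OpenCV 4.12 (cv2) and the standard library are available. Lean on these libraries where they do the work, as an engineer would, in place of code of your own. Each camera call takes 0.05 s, during which the arm holds its last target. There are 200 camera calls.

## Working session

There is one attempt and no reset: what is moved stays moved. The work goes in short steps, Python scripts to look and compute and a tool call to move; the robot and the scene stay as the last step left them, time stands still between calls to the robot, and variables do not carry over. Pictures are saved under pics/ and viewed, at most 14 in all, crops included, and the job is handed in when it is done.

Besides the shell and the picture viewer there is one more tool, called after "Call:" as name(argument=value, ...), one argument or row to a line, values as JSON. send_rows: Moves the arm, as the interface text tells. Its arguments: {"type":"object","properties":{"moves":{"type":"array"},"squeeze":{"type":"number"}},"required":["moves"]}

```bash
mkdir -p pics; cat > h.py <<'E'
from workcell import bot
import numpy as np, cv2
def cam(n):
    c=bot.camera(n); return c
def save(c,f): cv2.imwrite('pics/'+f,c["color"][:,:,::-1])
def ray(c,px):
    u=cv2.undistortPoints(np.array([[px]],float),np.array(c["camera_matrix"]),np.array(c["D"]))[0,0]
    R=np.array(c["R"]);t=np.array(c["t"])
    d=R.T@np.array([u[0],u[1],1.]); return -R.T@t, d/np.linalg.norm(d)
def atz(c,px,z):
    o,d=ray(c,px); return o+d*(z-o[2])/d[2]
def proj(c,X):
    R=np.array(c["R"]); return cv2.projectPoints(np.array([X],float),cv2.Rodrigues(R)[0],np.array(c["t"],float),np.array(c["camera_matrix"]),np.array(c["D"]))[0][0,0]
def tri(rs):
    A=np.zeros((3,3));b=np.zeros(3)
    for o,d in rs:
        P=np.eye(3)-np.outer(d,d);A+=P;b+=P@o
    X=np.linalg.solve(A,b); return X,[np.linalg.norm((np.eye(3)-np.outer(d,d))@(X-o)) for o,d in rs]
E
python3 - <<'E'
from h import *
np.set_printoptions(precision=3,suppress=True)
o=bot.get_obs();print({k:np.round(v,3) for k,v in o.items()})
for n in("scene","top","wrist"):
    c=cam(n);save(c,n+'0.png');print(n,-np.array(c["R"]).T@c["t"])
    if n!="wrist":
        for q in("node_a_center","node_a_rib","cradle_1","cradle_1_slot","antenna_1_center","port_1","lever_pad","lever_hinge"):
            print(q,[(np.round(d["pixel"],1).tolist(),round(float(d["p"]),2)) for d in bot.landmark_of(n,q)])
E
```

```text
{'time': np.float64(0.0), 'q': array([73.795,  5.013, 10.033, 95.098,  0.001, 90.   ]), 'qd': array([ 0.008,  0.004, -0.041, -0.048,  0.033, -0.063]), 'joint_efforts': array([  0.   , -52.039,  46.48 ,   0.016,   0.   ,  -0.   ]), 'ee_pos': array([0.153, 0.528, 0.199]), 'tcp_rot': array([-179.922,   -0.001,  163.795]), 'wrist_force': array([ 0.834, -0.483, -0.335]), 'torque': array([ 0.023,  0.007, -0.001]), 'grasp_force': np.float64(0.0), 'opening': np.float64(0.086)}
scene [0.849 0.536 1.033]
node_a_center [([325.3, 218.4], 0.72)]
node_a_rib [([321.8, 235.6], 0.74)]
cradle_1 [([272.3, 281.2], 0.94), ([253.0, 251.2], 0.67), ([295.1, 311.8], 0.62)]
cradle_1_slot [([295.3, 297.0], 0.73), ([236.1, 172.6], 0.67), ([209.0, 211.1], 0.61), ([325.1, 216.9], 0.42)]
antenna_1_center [([294.4, 295.8], 0.73), ([289.6, 147.6], 0.62), ([355.0, 262.5], 0.59)]
port_1 [([385.4, 395.1], 0.97), ([358.6, 364.1], 0.79)]
lever_pad [([246.3, 183.5], 0.9)]
lever_hinge [([210.9, 210.6], 0.96), ([292.2, 294.9], 0.41)]
top [0.45  0.017 1.228]
node_a_center [([370.6, 280.7], 0.66)]
node_a_rib [([357.0, 271.3], 0.61), ([437.9, 335.7], 0.42)]
cradle_1 [([333.6, 200.9], 0.9), ([289.8, 203.8], 0.7), ([375.4, 199.6], 0.65), ([427.7, 169.3], 0.51)]
cradle_1_slot [([303.0, 206.9], 0.71)]
antenna_1_center [([306.0, 282.6], 0.59)]
port_1 [([184.4, 227.8], 0.95), ([217.4, 225.8], 0.74), ([333.7, 201.0], 0.69)]
lever_pad [([431.6, 212.2], 0.9)]
lever_hinge [([425.6, 167.5], 0.83), ([302.0, 209.0], 0.68)]
wrist [0.079 0.549 0.373]
```

```bash
python3 - <<'E'
import cv2
for n,(x0,y0,x1,y1) in {'scene':(150,80,550,430),'top':(120,110,520,410)}.items():
    im=cv2.imread(f'pics/{n}0.png')[y0:y1,x0:x1]
    cv2.imwrite(f'pics/{n}0c.png',cv2.resize(im,None,fx=1.7 if n=='scene' else 2,fy=1.7 if n=='scene' else 2,interpolation=cv2.INTER_CUBIC))
E
```

```text
(no output)
```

View pics/scene0c.png

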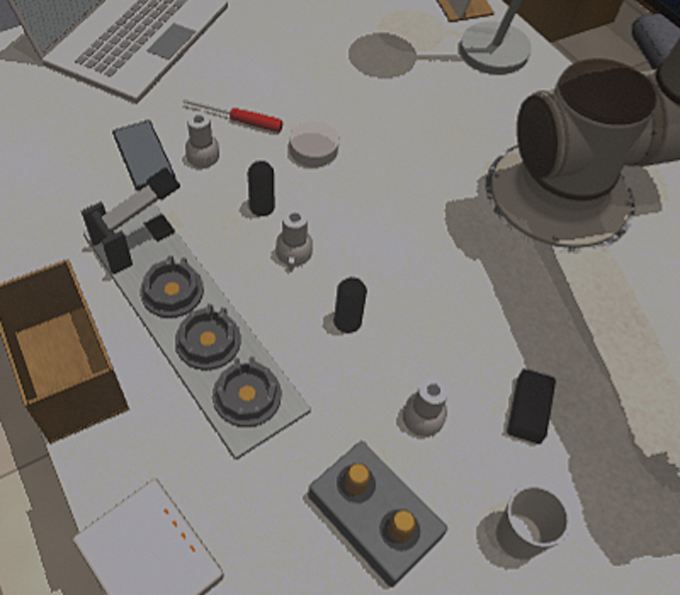

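View pics/top0c.png

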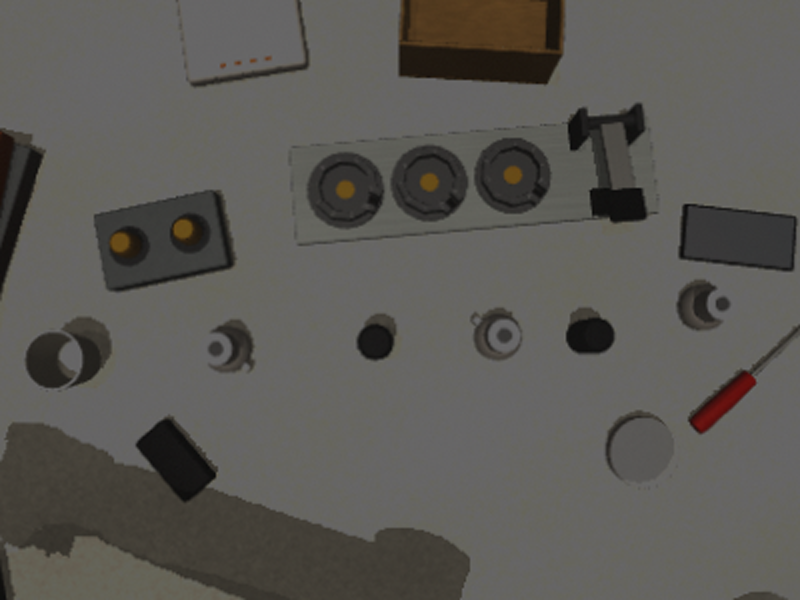

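```bash
python3 - <<'E'
from h import *
np.set_printoptions(precision=4,suppress=True)
T=cam("top");S=cam("scene")
L={'N1':((216,349),(434,388)),'N2':((505,336),(294,217)),'N3':((722,304),(199,119)),'A1':((376,342),(352,284)),'A2':((600,335),(260,168)),
'P1':((120,243),(403,520)),'P2':((183,229),(357,470)),'C1':((345,189),(247,392)),'C2':((429,182),(208,338)),'C3':((513,175),(172,288)),'pad':((618,205),(165,183))}
for k,(a,b) in L.items():
    X,e=tri([ray(T,(120+a[0]/2,110+a[1]/2)),ray(S,(150+b[0]/1.7,80+b[1]/1.7))]);print(k,X,np.array(e))
for n,c in(('top',T),('scene',S)):
  for q in("node_a_center","node_a_rib","cradle_1_slot","antenna_1_center"):
    print(n,q,[(np.round(d["pixel"],1).tolist(),round(float(d["p"]),2),np.round(atz(c,d["pixel"],.02),3)) for d in bot.landmark_of(n,q)])
E
```

```text
N1 [0.4532 0.2381 0.0946] [0.0001 0.0001]
N2 [ 0.4748 -0.1119  0.0897] [0.0007 0.0007]
N3 [ 0.5163 -0.3788  0.0908] [0.0003 0.0003]
A1 [0.4649 0.0445 0.0998] [0.0002 0.0002]
A2 [ 0.4766 -0.2266  0.093 ] [0.0003 0.0003]
P1 [0.583  0.3642 0.0801] [0.001 0.001]
P2 [0.601  0.2844 0.0858] [0.0013 0.0013]
C1 [0.6642 0.0904 0.0195] [0. 0.]
C2 [ 0.6754 -0.0191  0.0173] [0.0001 0.0001]
C3 [ 0.6867 -0.1293  0.0162] [0.0001 0.0001]
pad [ 0.6329 -0.2435  0.1233] [0.0013 0.0013]
top node_a_center [([372.2, 279.5], 0.63, array([ 0.472, -0.119,  0.02 ]))]
top node_a_rib [([358.7, 270.4], 0.83, array([ 0.495, -0.084,  0.02 ])), ([217.3, 226.6], 0.4, array([0.603, 0.285, 0.02 ]))]
top cradle_1_slot [([303.3, 205.8], 0.79, array([0.661, 0.062, 0.02 ])), ([291.6, 201.9], 0.74, array([0.671, 0.093, 0.02 ])), ([481.6, 269.0], 0.59, array([ 0.502, -0.405,  0.02 ]))]
top antenna_1_center [([304.0, 283.9], 0.7, array([0.458, 0.057, 0.02 ])), ([412.8, 277.2], 0.43, array([ 0.479, -0.224,  0.02 ]))]
scene node_a_center [([324.9, 217.2], 0.9, array([ 0.46 , -0.128,  0.02 ]))]
scene node_a_rib [([320.6, 238.0], 0.63, array([ 0.505, -0.071,  0.02 ]))]
scene cradle_1_slot [([291.8, 294.6], 0.89, array([0.652, 0.047, 0.02 ]))]
scene antenna_1_center [([355.4, 258.9], 0.74, array([0.456, 0.032, 0.02 ]))]
```

View pics/wrist0.png

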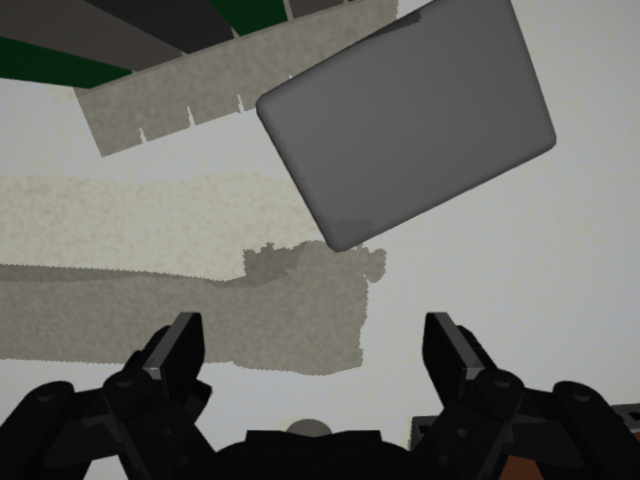

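```bash
python3 - <<'E'
from h import *
c=cam("wrist");print(np.round(c["R"],3),np.round(c["camera_matrix"],1))
E
```

```text
[[ 0.279  0.96  -0.001]
 [ 0.914 -0.266  0.305]
 [ 0.293 -0.086 -0.952]] [[382.    0.  313. ]
 [  0.  382.  242.4]
 [  0.    0.    1. ]]
```

Call:
send_rows(
  moves=[1,-1,0,0,0,0.2,-1,1,-1,0,0,0,0.2,-1,1,-1,0,0,0,0.2,-1,1,-1,0,0,0,0.2,-1,1,-1,0,0,0,0.2,-1,1,-1,0,0,0,0.2,-1,1,-1,0,0,0,0.2,-1,1,-1,0,0,0,0.2,-1],
)

```text
time: 2.5
ee_pos: [0.3542, 0.3273, 0.2002]
tcp_rot: [180.0, 0.0, 177.6]
wrist_force: [-0.0, 0.4, 0.1]
opening: 0.0853
grasp_force: 0.0
```

Call:
send_rows(
  moves=[1,-1,0,0,0,0.2,-1,1,-1,0,0,0,0.1,-1,1,-1,0,0,0,0,-1,1,-1,0,0,0,0,-1,1,-1,0,0,0,0,-1,1,-1,0,0,0,0,-1,0,-1,0,0,0,0,-1,0,-0.3,0,0,0,0,-1],
)

```text
time: 3.5
ee_pos: [0.5036, 0.1446, 0.2001]
tcp_rot: [-180.0, -0.0, -180.0]
wrist_force: [-0.3, 0.6, 0.4]
opening: 0.0856
grasp_force: 0.0
```

```bash
cat > w.py <<'E'
from h import *
import sys
np.set_printoptions(precision=4,suppress=True)
o=bot.get_obs();print(round(float(o['time']),2),o['ee_pos'],o['tcp_rot'])
c=cam("wrist");save(c,sys.argv[1]+'.png');import pickle;pickle.dump({k:c[k] for k in("camera_matrix","D","R","t")},open(sys.argv[1]+'.pkl','wb'))
Z={"node_a_center":.0475,"node_a_rib":.015,"cradle_1":.008,"cradle_1_slot":.03,"antenna_1_center":.05,"port_1":.045,"lever_pad":.122}
for q,z in Z.items():
    for d in bot.landmark_of("wrist",q): print(q,np.round(d["pixel"],1),round(float(d["p"]),2),atz(c,d["pixel"],z)[:2])
E
python3 w.py w1
```

```text
3.5 [0.5036 0.1446 0.2001] [-179.9963   -0.0076 -179.9678]
node_a_rib [ 82.5 197.7] 0.75 [ 0.495  -0.0798]
cradle_1 [262.4 348.7] 0.83 [0.6663 0.0876]
cradle_1 [ 74.9 363.7] 0.6 [ 0.6897 -0.1312]
cradle_1_slot [228.6 349. ] 0.81 [0.6524 0.0556]
antenna_1_center [198.3 169.5] 0.8 [0.4648 0.047 ]
antenna_1_center [426.4 154.3] 0.62 [0.4521 0.2381]
port_1 [461.8 311.4] 0.85 [0.6008 0.2876]
port_1 [539.6 296.9] 0.64 [0.586  0.3626]
lever_pad [424.5 155.5] 0.62 [0.4471 0.2159]
```

View pics/w1.png

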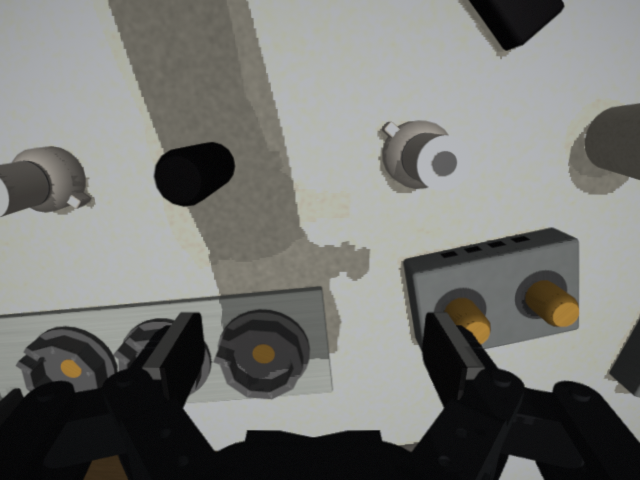

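```bash
cat > fit.py <<'E'
from h import *
from scipy.optimize import least_squares
SH={'node':[(0,.025,.005,.03),(.005,.03,.03,.03),(.03,.03,.042,.02),(.042,.02,.095,.02)],'antenna':[(0,.022,.095,.022),(.095,.022,.1,.018)],
    'cradle':[(-.008,.05,.0,.05)]}
def mask(c,kind,x,y,z0=0):
    m=np.zeros((480,640),np.uint8);a=np.linspace(0,2*np.pi,48)
    for z1,r1,z2,r2 in SH[kind]:
        P=np.vstack([np.c_[x+r*np.cos(a),y+r*np.sin(a),0*a+z0+z] for z,r in((z1,r1),(z2,r2))])
        p=cv2.projectPoints(P,cv2.Rodrigues(np.array(c["R"]))[0],np.array(c["t"],float),np.array(c["camera_matrix"]),np.array(c["D"]))[0][:,0]
        cv2.fillConvexPoly(m,np.round(cv2.convexHull(p.astype(np.float32))[:,0]*16).astype(np.int32),1,shift=4)
    return m.astype(bool)
def cen(m): r,q=np.nonzero(m); return np.array([q.mean(),r.mean()])
def fit(c,reg,kind,x,y,z0=0):
    X=np.array([x,y]);t=cen(reg)
    for _ in range(6):
        m0=mask(c,kind,*X,z0)
        if not m0.any(): return None
        e=t-cen(m0);d=.004
        J=np.c_[cen(mask(c,kind,X[0]+d,X[1],z0))-cen(m0),cen(mask(c,kind,X[0],X[1]+d,z0))-cen(m0)]/d
        X=X+np.clip(np.linalg.solve(J,e),-.02,.02)
    m=mask(c,kind,*X,z0); return X,(m&reg).sum()/(m|reg).sum()
E
python3 - <<'E'
from fit import *
np.set_printoptions(precision=4,suppress=True)
G={'node':[(.453,.238),(.475,-.112),(.516,-.379)],'antenna':[(.465,.0445),(.477,-.2266)]}
for n in('top','scene','wrist'):
    c=cam(n)
    for q in('node','antenna'):
        for d in bot.trace(n,'node_a_center' if q=='node' else 'antenna_1_center'):
            r=np.array(d['region']);u=cen(r)
            g=min(G[q],key=lambda g:np.hypot(*(proj(c,(*g,.05))-u)))
            if np.hypot(*(proj(c,(*g,.05))-u))<30: print(n,q,round(float(d['p']),2),np.round(d['extent']),fit(c,r,q,*g))
    h=cv2.cvtColor(c['color'],cv2.COLOR_RGB2HSV)
    m=cv2.inRange(h,(8,120,60),(28,255,255));k,l,s,ce=cv2.connectedComponentsWithStats(m)
    print(n,[(s[i,4],ce[i].round(1).tolist()) for i in range(1,k) if 20<s[i,4]<2500])
    for z in(.008,.03):
      for d in bot.landmark_of(n,'cradle_1_slot'): print(z,round(float(d['p']),2),np.round(d['pixel'],1),atz(c,d['pixel'],z)[:2])
E
```

```text
top node 0.59 [357. 268. 380. 288.] (array([ 0.4757, -0.107 ]), np.float64(0.8957915831663327))
top antenna 0.63 [299. 272. 317. 289.] (array([0.4655, 0.0482]), np.float64(0.864406779661017))
top [(np.int32(1978), [358.9, 118.8]), (np.int32(69), [376.0, 197.0]), (np.int32(68), [334.2, 200.8]), (np.int32(51), [292.3, 204.4])]
0.008 0.68 [305.8 208. ] [0.6574 0.0559]
0.03 0.68 [305.8 208. ] [0.6537 0.0552]
scene node 0.69 [314. 203. 332. 239.] (array([ 0.4771, -0.109 ]), np.float64(0.9364820846905537))
scene antenna 0.89 [351. 244. 362. 276.] (array([0.4688, 0.0479]), np.float64(0.8368055555555556))
scene [(np.int32(1038), [368.8, 12.4]), (np.int32(1589), [183.1, 287.9]), (np.int32(179), [157.3, 273.5]), (np.int32(49), [250.6, 249.3]), (np.int32(57), [271.8, 278.7]), (np.int32(61), [294.9, 310.7]), (np.int32(140), [360.8, 359.2]), (np.int32(151), [387.4, 386.9]), (np.int32(1570), [473.6, 468.6])]
0.008 0.8 [294.7 298.1] [0.6477 0.0536]
0.008 0.39 [235.2 174.5] [ 0.6173 -0.4096]
0.03 0.8 [294.7 298.1] [0.6521 0.064 ]
0.03 0.39 [235.2 174.5] [ 0.6223 -0.3893]
wrist node 0.86 [  1. 147.  91. 215.] (array([ 0.4762, -0.1074]), np.float64(0.9275447922819453))
wrist antenna 0.74 [153. 142. 235. 208.] (array([0.4653, 0.0479]), np.float64(0.9001166861143524))
wrist [(np.int32(1425), [554.2, 303.8]), (np.int32(1069), [468.6, 318.0]), (np.int32(334), [262.3, 353.4]), (np.int32(270), [69.3, 368.0])]
0.008 0.93 [228.3 351.2] [0.6698 0.0508]
0.03 0.93 [228.3 351.2] [0.6551 0.0564]
```

Call:
send_rows(
  moves=[-0.38,-0.966,0,0,0,0,-1,-0.38,-0.966,0,0,0,0,-1,-0.38,-0.966,0,0,0,0,-1,-0.38,-0.966,-0.3,0,0,0,-1,0,0,-1,0,0,0,-1,0,0,-1,0,0,0,-1,0,0,-1,0,0,0,-1,0,0,-1,0,0,0,-1],
)

```text
time: 5.65
ee_pos: [0.4655, 0.049, 0.0919]
tcp_rot: [180.0, 0.0, -179.9]
wrist_force: [-0.4, -1.2, 0.6]
opening: 0.0853
grasp_force: 0.0
```

Call:
send_rows(
  moves=[0,0,-1,0,0,0,-1,0,0,-0.5,0,0,0,-1,0,0,0,0,0,0,1,0,0,0,0,0,0,1,0,0,0,0,0,0,1,0,0,0,0,0,0,1],
  squeeze=40,
)

```text
time: 6.4
ee_pos: [0.4665, 0.049, 0.0567]
tcp_rot: [180.0, 0.2, -179.9]
wrist_force: [-1.0, -1.1, 4.9]
opening: 0.0405
grasp_force: 39.8
```

Call:
send_rows(
  moves=[0,0,0,0,0,0,1,0,0,0,0,0,0,1,0,0,1,0,0,0,1,0,0,1,0,0,0,1,0,0,1,0,0,0,1,0,0,1,0,0,0,1],
)

```text
time: 7.15
ee_pos: [0.4656, 0.0491, 0.1565]
tcp_rot: [180.0, 0.0, -179.9]
wrist_force: [0.3, 1.1, -1.4]
opening: 0.0405
grasp_force: 40.4
```

```bash
python3 w.py w2
```

```text
7.15 [0.4656 0.0491 0.1565] [ 179.9953    0.0445 -179.8736]
node_a_rib [164.1 248.4] 0.62 [ 0.4943 -0.0822]
node_a_rib [511.1 176.6] 0.24 [0.4307 0.213 ]
cradle_1 [147.4 417.9] 0.93 [ 0.6875 -0.1279]
cradle_1 [245.9 411.9] 0.9 [ 0.6771 -0.0216]
cradle_1_slot [322.1 406.1] 0.55 [0.6497 0.0573]
port_1 [575.  373.7] 0.9 [0.6046 0.2881]
```

View pics/w2.png

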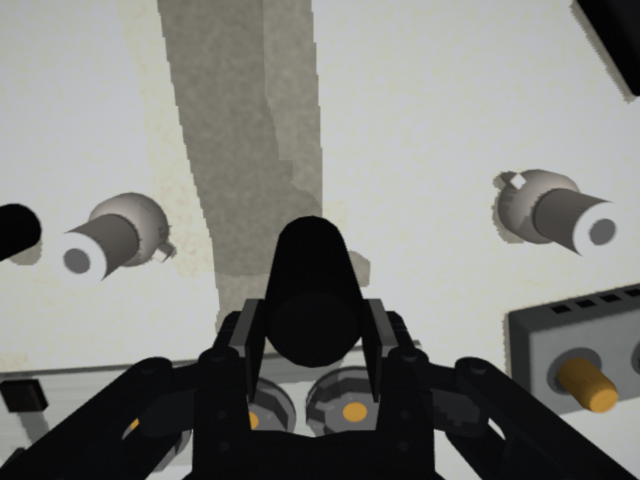

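```bash
cat >> fit.py <<'E'
SH['spigot']=[(0,.016,.033,.016),(.033,.016,.04,.0125)]
def brass(img):
    m=cv2.inRange(cv2.cvtColor(img,cv2.COLOR_RGB2HSV),(8,110,50),(30,255,255));k,l,s,ce=cv2.connectedComponentsWithStats(m)
    return [(l==i,ce[i]) for i in range(1,k) if 20<s[i,4]<3500]
def spig(c,img,G=((.584,.3640),(.602,.286))):
    for m,u in brass(img):
        for g in G:
            if np.hypot(*(proj(c,(*g,.065))-u))<25: print('spigot',fit(c,m,'spigot',*g,.045),u.round())
E
python3 - <<'E'
from fit import *;import pickle
np.set_printoptions(precision=4,suppress=True)
c=pickle.load(open('w1.pkl','rb'));print('w1');spig(c,cv2.imread('pics/w1.png')[:,:,::-1])
for n in('scene','wrist'):
    c=cam(n);print(n);spig(c,c['color'])
for d in bot.trace('wrist','antenna_1_center'):
    r=np.array(d['region']);print(d['p'],d['extent'],r.sum(),fit(c,r,'antenna',.466,.048,.1))
# cradles: well floor centre triangulation
S=cam('scene');T=cam('top')
w1=pickle.load(open('w1.pkl','rb'));
for s,t,w in(((294.9,310.7),(292.3,204.4),(262.3,353.4)),((271.8,278.7),(334.2,200.8),None),((250.6,249.3),(376,197),(69.3,368))):
    print(tri([ray(S,s),ray(T,t)]+([ray(w1,w)] if w else [])))
E
```

```text
w1
spigot (array([0.5834, 0.363 ]), np.float64(0.895910780669145)) [552. 303.]
spigot (array([0.5975, 0.2867]), np.float64(0.661610268378063)) [469. 318.]
scene
spigot (array([0.5991, 0.2854]), np.float64(0.6511627906976745)) [361. 360.]
spigot (array([0.5815, 0.3639]), np.float64(0.6382978723404256)) [387. 388.]
wrist
spigot (array([0.6006, 0.2849]), np.float64(0.9027303754266212)) [589. 386.]
0.78 [261.8, 214.9, 362.2, 367.8] 11676 (array([0.4615, 0.0479]), np.float64(0.8646327014218009))
(array([0.6648, 0.09  , 0.0193]), [np.float64(0.00041746155506440513), np.float64(0.0010043271985924944), np.float64(0.000990180758649558)])
(array([ 0.6762, -0.0187,  0.0191]), [np.float64(0.0006466946484325434), np.float64(0.0006466946484326205)])
(array([ 0.6875, -0.1286,  0.0197]), [np.float64(0.0009312505885941657), np.float64(0.0009188768302243663), np.float64(0.001536959435144137)])
```

```bash
python3 - <<'E'
from fit import *;import pickle
c=pickle.load(open('w2.pkl','rb'))
def ext(m): r,q=np.nonzero(m); return q.min(),r.min(),q.max(),r.max()
for x in(.4615,.4655): print(x,ext(mask(c,'antenna',x,.0485,.1)))
SH['antenna']=[(0,.022,.09,.022),(.09,.022,.1,.012)]
print(ext(mask(c,'antenna',.4655,.0485,.1)))
im=cv2.imread('pics/w2.png').max(2);print(im[195:235,310].tolist(),im[340:400,310].tolist())
E
```

```text
0.4615 (np.int64(258), np.int64(209), np.int64(369), np.int64(364))
0.4655 (np.int64(258), np.int64(215), np.int64(369), np.int64(372))
(np.int64(260), np.int64(215), np.int64(367), np.int64(365))
[118, 118, 120, 121, 123, 123, 122, 120, 119, 119, 118, 119, 118, 119, 119, 121, 122, 124, 124, 121, 104, 36, 7, 8, 7, 7, 7, 6, 7, 6, 6, 7, 6, 6, 7, 8, 8, 8, 8, 7] [12, 11, 12, 12, 11, 11, 11, 11, 8, 13, 11, 10, 11, 14, 10, 10, 11, 10, 10, 11, 11, 12, 12, 11, 11, 13, 14, 40, 98, 108, 108, 107, 106, 107, 109, 109, 111, 111, 111, 111, 116, 136, 159, 167, 165, 164, 162, 155, 135, 102, 70, 48, 48, 60, 75, 86, 91, 88, 76, 59]
```

Call:
send_rows(
  moves=[0.54,0.946,0.4,0,0,0,1,0.54,0.946,0,0,0,0,1,0.54,0.946,0,0,0,0,1,0.54,0.946,0,0,0,0,1,0.54,0.946,0,0,0,0,1,0.54,0.946,0,0,0,0,1,0.54,0.946,0,0,0,0,1,0.54,0.946,0,0,0,0,1],
)

```text
time: 8.8
ee_pos: [0.5739, 0.2391, 0.1648]
tcp_rot: [-180.0, -0.0, -179.9]
wrist_force: [0.2, -0.5, -1.6]
opening: 0.0401
grasp_force: 40.6
```

Call:
send_rows(
  moves=[0.54,0.946,0,0,0,0,1,0.54,0.946,0,0,0,0,1,0,0,0,0,0,0,1,0,0,-0.5,0,0,0,1,0,0,-0.5,0,0,0,1,0,0,-0.2,0,0,0,1,0,0,-0.2,0,0,0,1],
)

```text
time: 9.68
ee_pos: [0.6005, 0.2858, 0.1304]
tcp_rot: [179.9, 0.0, -179.9]
wrist_force: [0.7, 3.0, 0.7]
opening: 0.0404
grasp_force: 41.4
```

```bash
python3 w.py w3
```

```text
9.68 [0.6005 0.2858 0.1304] [ 179.9263    0.0445 -179.8753]
cradle_1 [ 84.8 296.7] 0.62 [0.6673 0.0866]
cradle_1_slot [ 30.2 291.7] 0.64 [0.6527 0.0556]
port_1 [426.3 213.8] 0.59 [0.5844 0.364 ]
port_1 [238.    4.4] 0.49 [0.4545 0.2395]
```

View pics/w3.png

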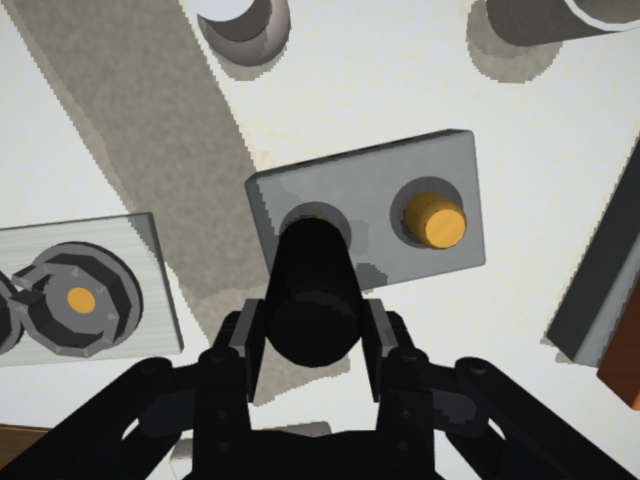

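Call:
send_rows(
  moves=[0,0.04,-0.3,0,0,0,1,0,0,-0.3,0,0,0,1,0,0,-0.3,0,0,0,1,0,0,-0.2,0,0,0,1],
)

```text
time: 10.58
ee_pos: [0.6003, 0.2863, 0.1019]
tcp_rot: [-180.0, -0.0, -179.9]
wrist_force: [0.2, 1.7, 6.4]
opening: 0.0405
grasp_force: 42.2
```

Call:
send_rows(
  moves=[0,0,-0.08,0,0,0,1,0,0,0,0,0,0,1],
)

```text
time: 10.82
ee_pos: [0.6011, 0.2864, 0.1017]
tcp_rot: [180.0, 0.1, -179.9]
wrist_force: [-0.7, -0.3, 4.8]
opening: 0.0404
grasp_force: 42.1
```

Call:
send_rows(
  moves=[0,0,0,0,0,0,-0.5,0,0,0,0,0,0,-0.5,0,0,0,0,0,0,-0.5,0,0,0.6,0,0,0,-0.5,0,0,1,0,0,0,-0.5,0,0,1,0,0,0,-0.5,0,0,1,0,0,0,-0.5,0,0,0.8,0,0,0,-0.5],
)

```text
time: 11.82
ee_pos: [0.6006, 0.2866, 0.213]
tcp_rot: [180.0, 0.1, -179.9]
wrist_force: [0.7, 0.4, 0.3]
opening: 0.0638
grasp_force: 0.0
```

Call:
send_rows(
  moves=[0,-1,0,0,0,0,-1,0,-1,0,0,0,0,-1,0,-1,0,0,0,0,-1,0,-1,0,0,0,0,-1,0,-1,0,0,0,0,-1,-0.2,-1,0,0,0,0,-1,-0.2,-1,0,0,0,0,-1,-0.2,-1,0,0,0,0,-1],
)

```text
time: 12.82
ee_pos: [0.5848, 0.0848, 0.2107]
tcp_rot: [-180.0, -0.0, -179.9]
wrist_force: [0.9, 0.9, -0.2]
opening: 0.0852
grasp_force: 0.0
```

Call:
send_rows(
  moves=[-0.4,-1,0,0,0,0,-1,-0.4,-1,0,0,0,0,-1,-0.4,-1,0,0,0,0,-1,-0.4,-1,0,0,0,0,-1,0,0,0,0,0,0,-1],
)

```text
time: 13.45
ee_pos: [0.5445, -0.0154, 0.211]
tcp_rot: [-180.0, 0.0, 180.0]
wrist_force: [-0.5, 0.1, -0.6]
opening: 0.0853
grasp_force: 0.0
```

```bash
cat > look.py <<'E'
from fit import *
import sys,pickle
np.set_printoptions(precision=4,suppress=True)
G={'node':[(.453,.238),(.475,-.109),(.516,-.379)],'antenna':[(.477,-.2266),(.601,.286)]}
C=[(.6648,.09),(.6762,-.0187),(.6875,-.1286)]
o=bot.get_obs();print(round(float(o['time']),2),o['ee_pos'],o['tcp_rot'])
c=cam('wrist');save(c,sys.argv[1]+'.png');pickle.dump({k:c[k] for k in("camera_matrix","D","R","t")},open(sys.argv[1]+'.pkl','wb'))
for q in('node','antenna'):
    for d in bot.trace('wrist','node_a_center' if q=='node' else 'antenna_1_center'):
        r=np.array(d['region']);u=cen(r);g=min(G[q],key=lambda g:np.hypot(*(proj(c,(*g,.05))-u)));e=np.array(d['extent'])
        print(q,round(float(d['p']),2),e.round(),fit(c,r,q,*g) if np.hypot(*(proj(c,(*g,.05))-u))<60 else u)
for q,z in(('node_a_rib',.015),('cradle_1_slot',.034),('lever_pad',.122)):
    for d in bot.landmark_of('wrist',q): print(q,round(float(d['p']),2),np.round(d['pixel']),atz(c,d['pixel'],z)[:2])
for m,u in brass(c['color']):
    X=atz(c,u,.0193);print('brass',u.round(),m.sum(),X[:2])
E
python3 look.py w4
```

```text
13.45 [ 0.5445 -0.0154  0.211 ] [-179.9933    0.0278  179.9836]
node 0.75 [160.  98. 253. 165.] (array([ 0.4762, -0.1086]), np.float64(0.9333197389885808))
node 0.36 [  1. 312.  86. 393.] [ 38.7052 346.9428]
antenna 0.97 [596. 247. 640. 306.] (array([0.6189, 0.3216]), np.float64(0.9259064634787179))
antenna 0.68 [160.  99. 252. 165.] [205.1926 132.3047]
node_a_rib 0.83 [243. 154.] [ 0.4973 -0.0826]
node_a_rib 0.61 [ 23. 342.] [ 0.7061 -0.3521]
node_a_rib 0.47 [385. 308.] [0.6592 0.0612]
cradle_1_slot 0.56 [388. 310.] [0.6516 0.0601]
lever_pad 0.67 [ 23. 340.] [ 0.635  -0.2543]
brass [412. 315.] 355 [0.6648 0.0903]
brass [311. 324.] 350 [ 0.6763 -0.0191]
brass [211. 333.] 308 [ 0.6875 -0.1278]
brass [258. 427.] 2566 [ 0.8181 -0.0827]
```

View pics/w4.png

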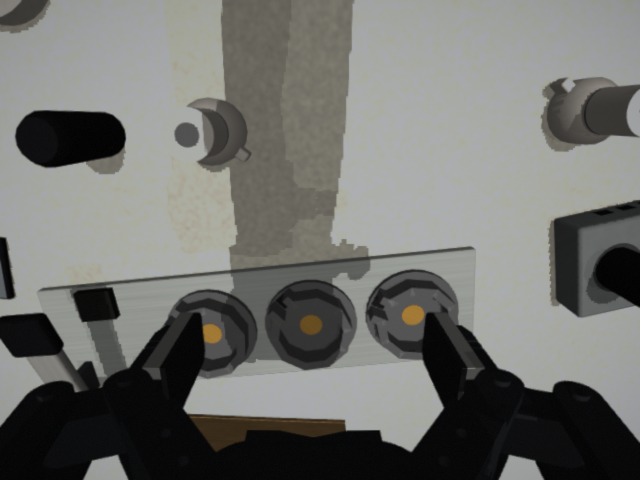

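```bash
cat > rect.py <<'E'
from fit import *;import pickle
def rect(n,cx,cy,z=.041,h=.055,s=266):
    c=pickle.load(open(n+'.pkl','rb'));im=cv2.imread('pics/'+n+'.png')
    a=np.linspace(-h,h,s);Y,X=np.meshgrid(a,a)  # rows: x decreasing upward => up=+x, left=+y
    P=np.c_[(cx-X).ravel(),(cy-Y).ravel(),np.full(s*s,z)]
    p=cv2.projectPoints(P,cv2.Rodrigues(np.array(c["R"]))[0],np.array(c["t"],float),np.array(c["camera_matrix"]),np.array(c["D"]))[0][:,0].reshape(s,s,2).astype(np.float32)
    o=cv2.remap(im,p[...,0],p[...,1],cv2.INTER_CUBIC)
    k=s/2/h
    for r in(.032,.05): cv2.circle(o,(s//2,s//2),int(r*k),(0,255,0),1)
    return np.clip(o*1.6,0,255).astype(np.uint8)
E
python3 - <<'E'
from rect import *
np.set_printoptions(precision=4,suppress=True)
t=[rect('w1',.6648,.0902),rect('w3',.6648,.0902),rect('w4',.6648,.0902)],[rect('w4',.6763,-.019),rect('w4',.6875,-.128),rect('w1',.6875,-.128)]
cv2.imwrite('pics/cr.png',np.vstack([np.hstack(r) for r in t]))
c=pickle.load(open('w4.pkl','rb'));im=cv2.imread('pics/w4.png').max(2)
m=(im<38)
k,l,s,ce=cv2.connectedComponentsWithStats(m.astype(np.uint8));i=l[140,45];print(s[i])
SH['antenna']=[(0,.022,.09,.022),(.09,.022,.1,.012)]
print(fit(c,l==i,'antenna',.477,-.2266))
E
```

```text
[  16  111  109   56 4937]
(array([ 0.4777, -0.2234]), np.float64(0.9244894135281994))
```

View pics/cr.png

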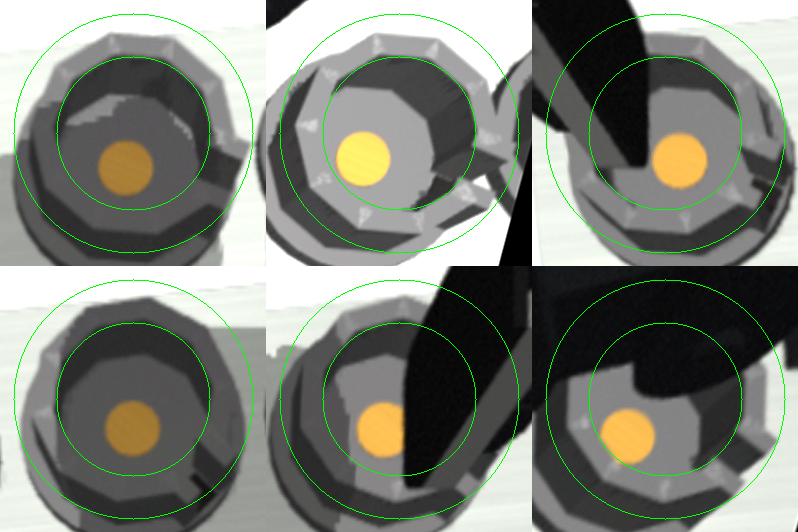

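Call:
send_rows(
  moves=[0.4,-0.4,0,0,0,-0.952,-1,0.4,-0.4,0,0,0,-0.952,-1,0.4,-0.4,0,0,0,-0.952,-1,0.4,-0.4,0,0,0,-0.952,-1,0.4,-0.4,0,0,0,-0.952,-1,0.4,-0.4,0,0,0,-0.952,-1,0.4,-0.4,0,0,0,-0.952,-1,0.4,-0.4,0,0,0,-0.952,-1],
)

```text
time: 14.75
ee_pos: [0.626, -0.0931, 0.2103]
tcp_rot: [-180.0, -0.0, 114.5]
wrist_force: [0.6, -0.1, -0.5]
opening: 0.0854
grasp_force: 0.0
```

Call:
send_rows(
  moves=[0.4,-0.4,0,0,0,-0.952,-1,0.4,-0.4,0,0,0,-0.952,-1,0.4,-0.4,0,0,0,-0.952,-1,0,0,0,0,0,0,-1],
)

```text
time: 15.25
ee_pos: [0.6559, -0.1234, 0.2096]
tcp_rot: [-179.9, -0.0, 90.2]
wrist_force: [-0.4, 0.2, -0.2]
opening: 0.0853
grasp_force: 0.0
```

```bash
python3 look.py w5; python3 - <<'E'
from rect import *
t=[rect('w5',.6648,.0902),rect('w5',.6763,-.019),rect('w5',.6875,-.128)]
im=cv2.imread('pics/w5.png');a=np.zeros((334,798,3),np.uint8);s=cv2.resize(im,(445,334));a[:,:445]=s
cv2.imwrite('pics/cr5.png',np.vstack([np.hstack(t),a]))
E
```

```text
15.25 [ 0.6559 -0.1234  0.2096] [-179.9373   -0.0119   90.1862]
node 0.87 [ 62. 155. 166. 232.] (array([ 0.4772, -0.1085]), np.float64(0.9330373001776199))
node_a_rib 0.57 [148. 160.] [ 0.4974 -0.0809]
lever_pad 0.97 [291. 383.] [ 0.6383 -0.2508]
brass [336.  89.] 589 [ 0.6762 -0.019 ]
brass [345. 209.] 467 [ 0.6876 -0.1285]
```

View pics/cr5.png

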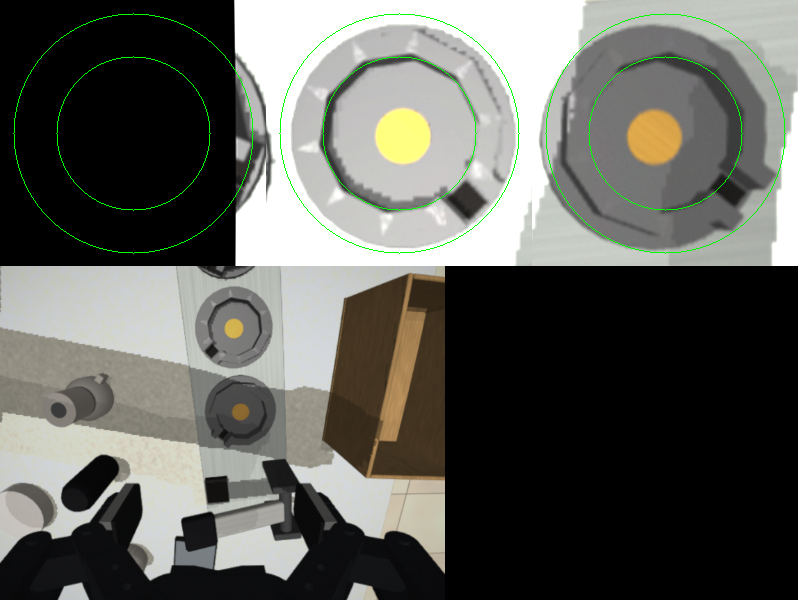

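```bash
python3 - <<'E'
from rect import *
np.set_printoptions(precision=4,suppress=True)
c=pickle.load(open('w5.pkl','rb'));im=cv2.imread('pics/w5.png').max(2)
SH['antenna']=[(0,.022,.09,.022),(.09,.022,.1,.012)]
m=(im<40);k,l,s,ce=cv2.connectedComponentsWithStats(m.astype(np.uint8));u=proj(c,(.4777,-.2234,.06)).astype(int);print(u)
i=l[u[1],u[0]];print(s[i],fit(c,l==i,'antenna',.4777,-.2234))
h=.055;sz=266;k_=sz/2/h
for (cx,cy) in((.6763,-.019),(.6875,-.128)):
    g=cv2.GaussianBlur(rect('w5',cx,cy),(3,3),0).max(2)
    for r in(.036,.040,.044):
        a=np.arange(-170,-90,3);v=[int(g[int(133-np.cos(np.radians(t))*r*k_),int(133-np.sin(np.radians(t))*r*k_)]) for t in a]
        print(cx,r,list(zip(a.tolist(),v)))
p=[(d['pixel'],round(float(d['p']),2)) for d in bot.landmark_of('top','lever_pad')];print(p)
T=cam('top');S=cam('scene');print(tri([ray(T,(431.6,212.2)),ray(S,(246.3,183.5)),ray(c,(291,383))]))
print(tri([ray(T,(425.6,167.5)),ray(S,(210.9,210.6))]))
E
```

```text
[127 315]
[  89  272   82   80 3789] (array([ 0.4767, -0.2237]), np.float64(0.912403474903475))
0.6763 0.036 [(-170, 207), (-167, 206), (-164, 206), (-161, 208), (-158, 229), (-155, 236), (-152, 221), (-149, 218), (-146, 151), (-143, 53), (-140, 34), (-137, 52), (-134, 54), (-131, 52), (-128, 55), (-125, 154), (-122, 202), (-119, 240), (-116, 249), (-113, 242), (-110, 216), (-107, 201), (-104, 201), (-101, 198), (-98, 199), (-95, 199), (-92, 200)]
0.6763 0.04 [(-170, 207), (-167, 205), (-164, 207), (-161, 206), (-158, 212), (-155, 248), (-152, 222), (-149, 208), (-146, 188), (-143, 77), (-140, 32), (-137, 51), (-134, 53), (-131, 52), (-128, 69), (-125, 184), (-122, 201), (-119, 211), (-116, 216), (-113, 209), (-110, 200), (-107, 201), (-104, 197), (-101, 196), (-98, 198), (-95, 197), (-92, 198)]
0.6763 0.044 [(-170, 206), (-167, 206), (-164, 207), (-161, 208), (-158, 206), (-155, 208), (-152, 207), (-149, 206), (-146, 204), (-143, 86), (-140, 32), (-137, 50), (-134, 54), (-131, 54), (-128, 92), (-125, 199), (-122, 203), (-119, 201), (-116, 184), (-113, 122), (-110, 188), (-107, 199),
[... 687 characters left out ...]
(-107, 99), (-104, 99), (-101, 99), (-98, 99), (-95, 100), (-92, 99)]
0.6875 0.044 [(-170, 100), (-167, 100), (-164, 100), (-161, 99), (-158, 100), (-155, 100), (-152, 70), (-149, 59), (-146, 97), (-143, 100), (-140, 100), (-137, 110), (-134, 128), (-131, 141), (-128, 144), (-125, 161), (-122, 111), (-119, 75), (-116, 100), (-113, 100), (-110, 99), (-107, 152), (-104, 171), (-101, 173), (-98, 172), (-95, 171), (-92, 174)]
[([431.2, 211.9], 0.75)]
(array([ 0.6342, -0.2475,  0.1309]), [np.float64(0.0028302995090247474), np.float64(0.004131828033374321), np.float64(0.005692402921694179)])
(array([ 0.7458, -0.2397,  0.0988]), [np.float64(0.002776302318137587), np.float64(0.0027763023181373962)])
```

Call:
send_rows(
  moves=[-0.894,-0.5,0,0,0,0,-1,-0.894,-0.5,0,0,0,0,-1,-0.894,-0.5,0,0,0,0,-1,-0.894,-0.5,0,0,0,0,-1,-0.894,-0.5,0,0,0,0,-1,-0.894,-0.5,0,0,0,0,-1,-0.894,-0.5,0,0,0,0,-1,-0.894,-0.5,-0.5,0,0,0,-1],
)

```text
time: 16.7
ee_pos: [0.4763, -0.2239, 0.199]
tcp_rot: [179.9, 0.1, 90.2]
wrist_force: [1.0, 0.3, 0.0]
opening: 0.0851
grasp_force: 0.0
```

Call:
send_rows(
  moves=[0,0,-1,0,0,0,-1,0,0,-1,0,0,0,-1,0,0,-1,0,0,0,-1,0,0,-1,0,0,0,-1,0,0,-1,0,0,0,-1,0,0,-0.6,0,0,0,-1,0,0,0,0,0,0,-1],
)

```text
time: 17.58
ee_pos: [0.4761, -0.2232, 0.0574]
tcp_rot: [-179.9, -0.0, 90.1]
wrist_force: [0.1, 0.8, -0.5]
opening: 0.0851
grasp_force: 0.0
```

Call:
send_rows(
  moves=[0,0,0,0,0,0,1,0,0,0,0,0,0,1,0,0,0,0,0,0,1,0,0,0,0,0,0,1,0,0,0,0,0,0,1,0,0,0,0,0,0,1],
)

```text
time: 18.32
ee_pos: [0.4773, -0.2237, 0.0592]
tcp_rot: [179.9, 0.0, 90.1]
wrist_force: [0.1, -0.4, 4.9]
opening: 0.038
grasp_force: 36.9
```

Call:
send_rows(
  moves=[0,0,1,0,0,0,1,0,0,1,0,0,0,1,0,0,1,0,0,0,1,0,0,1,0,0,0,1,0,0,1,0,0,0,1,0,0,0.8,0,0,0,1],
)

```text
time: 19.08
ee_pos: [0.4767, -0.2235, 0.2042]
tcp_rot: [180.0, 0.0, 90.1]
wrist_force: [-0.3, 0.7, -0.6]
opening: 0.0382
grasp_force: 35.8
```

Call:
send_rows(
  moves=[0,1,0,0,0,0,1,0,1,0,0,0,0,1,0,1,0,0,0,0,1,0,1,0,0,0,0,1,0,1,0,0,0,0,1,0,1,0,0,0,0,1,0,1,0,0,0,0,1,0,1,0,0,0,0,1],
)

```text
time: 20.08
ee_pos: [0.4766, -0.0226, 0.2031]
tcp_rot: [-180.0, 0.0, 90.1]
wrist_force: [-0.8, -0.3, -1.6]
opening: 0.038
grasp_force: 35.7
```

Call:
send_rows(
  moves=[0,1,0,0,0,0,1,0,1,0,0,0,0,1,0,1,0,0,0,0,1,0,1,0,0,0,0,1,0,1,0,0,0,0,1,0,1,0,0,0,0,1,0,1,0,0,0,0,1,0,1,0,0,0,0,1],
)

```text
time: 21.08
ee_pos: [0.4766, 0.1774, 0.2031]
tcp_rot: [-180.0, 0.0, 90.1]
wrist_force: [0.7, -0.4, -0.8]
opening: 0.0377
grasp_force: 35.7
```

```bash
python3 look.py w6; python3 - <<'E'
from fit import *;import pickle
c=pickle.load(open('w6.pkl','rb'));img=cv2.imread('pics/w6.png')[:,:,::-1];spig(c,img)
E
```

```text
21.07 [0.4766 0.1774 0.2031] [-179.9936    0.0034   90.1278]
node 0.77 [290. 413. 339. 437.] (array([ 0.4773, -0.0576]), np.float64(0.20347624565469294))
antenna 0.77 [440.  34. 560. 112.] (array([0.6215, 0.289 ]), np.float64(0.7921953881839269))
node_a_rib 0.89 [331. 419.] [ 0.4984 -0.0808]
cradle_1_slot 0.96 [484. 328.] [0.6529 0.0535]
cradle_1_slot 0.47 [466. 478.] [ 0.6636 -0.156 ]
brass [495. 288.] 383 [0.6648 0.0917]
```

View pics/w6.png

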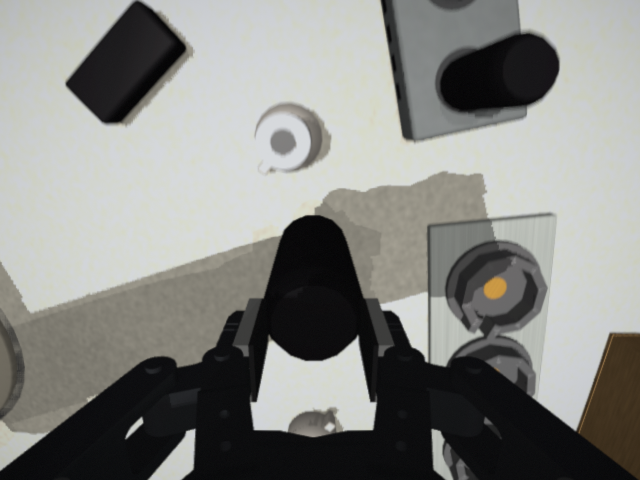

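Call:
send_rows(
  moves=[0,0.933,0,0,0,0,1,0,0.933,0,0,0,0,1,0,0.933,0,0,0,0,1,0,0.933,0,0,0,0,1,0,0.933,0,0,0,0,1,0,0.933,0,0,0,0,1,0.2,0.933,0,0,0,0,1,0.6,0.933,0,0,0,0,1],
)

```text
time: 22.38
ee_pos: [0.4966, 0.3645, 0.2034]
tcp_rot: [180.0, -0.0, 90.1]
wrist_force: [0.7, 0.2, -1.6]
opening: 0.0379
grasp_force: 35.8
```

Call:
send_rows(
  moves=[0.9,0,0,0,0,0,1,0.9,0,0,0,0,0,1,0.9,0,0,0,0,0,1,0.756,0,0,0,0,0,1,0,0,-0.8,0,0,0,1,0,0,-0.6,0,0,0,1,0,0,0,0,0,0,1],
)

```text
time: 23.25
ee_pos: [0.5826, 0.3632, 0.1665]
tcp_rot: [-179.9, 0.1, 90.1]
wrist_force: [-0.1, -0.6, -1.4]
opening: 0.0378
grasp_force: 36.0
```

```bash
python3 - <<'E'
from fit import *;import pickle
np.set_printoptions(precision=4,suppress=True)
c=cam('wrist');save(c,'w7.png');print(bot.get_obs()['ee_pos']);spig(c,c['color'])
for d in bot.trace('wrist','antenna_1_center'): print(d['p'],np.round(d['extent']))
SH['antenna']=[(0,.022,.09,.022),(.09,.022,.1,.012)]
e=bot.get_obs()['ee_pos']
m=mask(c,'antenna',e[0],e[1],e[2]-.059);r,q=np.nonzero(m);print(q.min(),r.min(),q.max(),r.max())
g=c['color'].max(2);print(g[200:235,313].tolist());print(g[300,240:390].tolist())
E
```

```text
[0.5829 0.3633 0.1677]
spigot (array([0.5847, 0.3784]), np.float64(0.18993839835728954)) [316. 209.]
0.9 [308. 341. 369. 412.]
260 214 367 363
[73, 75, 77, 79, 79, 78, 73, 70, 71, 71, 70, 73, 72, 57, 19, 7, 8, 8, 9, 7, 8, 9, 9, 9, 8, 8, 7, 8, 8, 6, 8, 7, 7, 9, 9]
[126, 127, 126, 126, 126, 125, 124, 117, 94, 67, 62, 61, 60, 61, 61, 60, 61, 60, 61, 61, 53, 36, 14, 11, 11, 11, 6, 9, 7, 8, 11, 9, 9, 9, 10, 10, 9, 9, 8, 9, 12, 12, 13, 13, 13, 13, 11, 13, 14, 12, 14, 12, 12, 11, 12, 12, 13, 15, 13, 13, 13, 13, 15, 13, 14, 13, 13, 13, 13, 13, 13, 13, 13, 14, 14, 13, 14, 14, 13, 13, 14, 13, 13, 14, 14, 12, 13, 13, 15, 14, 14, 13, 14, 13, 12, 13, 12, 13, 14, 13, 14, 13, 12, 12, 14, 14, 12, 8, 9, 9, 9, 9, 10, 10, 7, 8, 8, 7, 8, 9, 9, 10, 9, 10, 12, 30, 50, 57, 58, 58, 58, 58, 57, 58, 59, 58, 58, 59, 65, 69, 70, 70, 70, 71, 71, 71, 72, 72, 71, 70]
```

Call:
send_rows(
  moves=[0.04,0.02,-0.6,0,0,0,1,0,0,-0.5,0,0,0,1,0,0,-0.2,0,0,0,1,0,0,-0.1,0,0,0,1,0,0,0,0,0,0,1],
)

```text
time: 23.98
ee_pos: [0.5841, 0.3636, 0.1332]
tcp_rot: [180.0, -0.0, 90.1]
wrist_force: [0.5, 0.0, -1.9]
opening: 0.0384
grasp_force: 36.0
```

Call:
send_rows(
  moves=[0,0,-0.4,0,0,0,1,0,0,-0.4,0,0,0,1,0,0,-0.3,0,0,0,1,0,0,-0.1,0,0,0,1,0,0,-0.08,0,0,0,1,0,0,0,0,0,0,1],
)

```text
time: 24.72
ee_pos: [0.5843, 0.364, 0.1043]
tcp_rot: [179.8, -0.1, 90.1]
wrist_force: [-5.3, -1.6, 17.4]
opening: 0.0378
grasp_force: 41.7
```

Call:
send_rows(
  moves=[0,0,0.04,0,0,0,-0.6,0,0,0,0,0,0,-0.6,0,0,0,0,0,0,-0.6,0,0,0.6,0,0,0,-0.6,0,0,1,0,0,0,-0.6,0,0,1,0,0,0,-0.6,0,0,1,0,0,0,-0.6,-0.4,0,0.8,0,0,0,-0.6],
)

```text
time: 25.72
ee_pos: [0.5742, 0.3636, 0.2138]
tcp_rot: [179.9, -0.0, 90.1]
wrist_force: [0.0, -0.5, -0.7]
opening: 0.0685
grasp_force: 0.0
```

Call:
send_rows(
  moves=[-0.6,-0.9,0,0,0,0,-1,-0.6,-0.9,0,0,0,0,-1,-0.6,-0.9,0,0,0,0,-1,-0.6,-0.9,0,0,0,0,-1,-0.6,-0.9,0,0,0,0,-1,-0.6,-0.9,0,0,0,0,-1,-0.6,-0.9,0,0,0,0,-1,-0.6,-0.9,0,0,0,0,-1],
)

```text
time: 26.72
ee_pos: [0.453, 0.1831, 0.2127]
tcp_rot: [180.0, -0.0, 90.1]
wrist_force: [-0.4, 0.3, -0.1]
opening: 0.0856
grasp_force: 0.0
```

```bash
python3 look.py w8; python3 - <<'E'
from rect import *
t=[rect('w8',.453,.238,.028),rect('w8',.6648,.0902,.041),rect('w6',.6648,.0902,.041)]
im=cv2.imread('pics/w8.png');a=np.zeros((334,798,3),np.uint8);s=cv2.resize(im,(445,334));a[:,:445]=s
cv2.imwrite('pics/cr8.png',np.vstack([np.hstack(t),a]))
E
```

```text
26.73 [0.453  0.1831 0.2127] [179.973   -0.0141  90.1403]
node 0.57 [463.  47. 584. 123.] [525.4592  87.6329]
antenna 0.61 [464.  47. 585. 123.] (array([0.6244, 0.2879]), np.float64(0.8038038038038038))
node_a_rib 0.86 [348. 416.] [ 0.4967 -0.079 ]
cradle_1_slot 0.61 [502. 327.] [0.6534 0.0544]
brass [510. 291.] 359 [0.664 0.089]
brass [624. 380.] 2106 [ 0.8284 -0.0298]
brass [508. 370.] 32 [ 0.6796 -0.0117]
```

View pics/cr8.png

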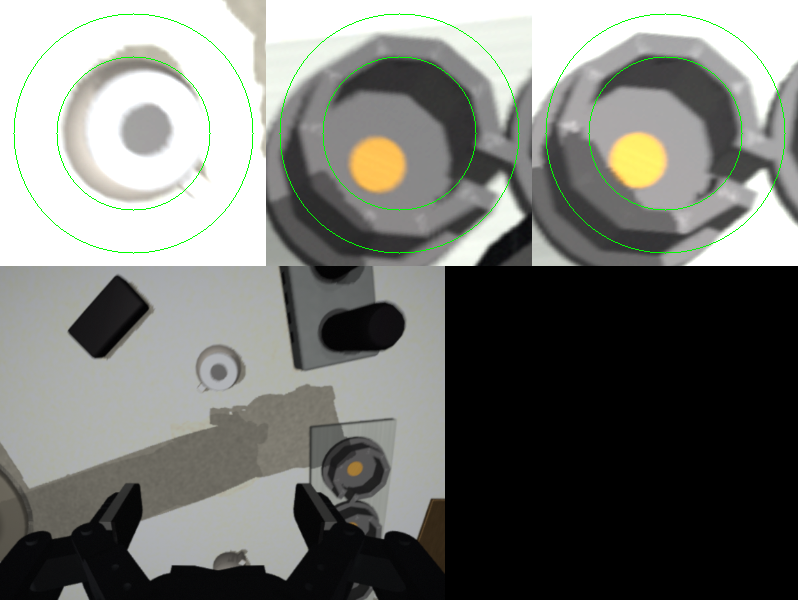

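```bash
cat > rib.py <<'E'
from rect import *
def hole(n,x,y):
    c=pickle.load(open(n+'.pkl','rb'));g=cv2.cvtColor(cv2.imread('pics/'+n+'.png'),cv2.COLOR_BGR2GRAY)
    u=proj(c,(x,y,.095)).astype(int);w=9
    p=g[u[1]-25:u[1]+26,u[0]-25:u[0]+26];
    t,b=cv2.threshold(p,0,255,cv2.THRESH_BINARY_INV+cv2.THRESH_OTSU)
    k,l,s,ce=cv2.connectedComponentsWithStats(b)
    o=[(int(s[i,4]),np.round(atz(c,ce[i]+u-25,.095)[:2],4).tolist()) for i in range(1,k) if s[i,4]>30]
    return u,t,o
def polar(n,x,y,z,rs,a):
    c=pickle.load(open(n+'.pkl','rb'));g=cv2.cvtColor(cv2.imread('pics/'+n+'.png'),cv2.COLOR_BGR2GRAY).astype(np.float32)
    for r in rs:
        P=np.c_[x+r*np.cos(np.radians(a)),y+r*np.sin(np.radians(a)),np.full(len(a),z)]
        p=np.array([proj(c,q) for q in P],np.float32)
        v=cv2.remap(g,p[:,0].reshape(1,-1),p[:,1].reshape(1,-1),cv2.INTER_LINEAR)[0]
        print(n,r,' '.join(f'{int(q)}:{int(w)}' for q,w in zip(a,v)))
E
python3 - <<'E'
from rib import *
for n in('w1','w6','w8'): print(n,hole(n,.453,.238))
for n in('w6','w8'): polar(n,.4535,.238,.028,(.034,.037,.039),np.arange(-165,-90,4))
E
```

```text
w1 (array([443, 160]), 135.0, [(185, [0.439, 0.2227]), (490, [0.4546, 0.2383]), (48, [0.468, 0.222])])
w6 (array([279, 144]), 174.0, [(35, [0.438, 0.2523]), (512, [0.4549, 0.2404]), (68, [0.4669, 0.223])])
w8 (array([312, 152]), 143.0, [(93, [0.4362, 0.252]), (62, [0.4686, 0.2536]), (464, [0.4541, 0.2378]), (34, [0.4348, 0.2289]), (31, [0.4689, 0.224])])
w6 0.034 -165:216 -161:217 -157:217 -153:217 -149:217 -145:216 -141:206 -137:211 -133:217 -129:217 -125:200 -121:204 -117:214 -113:217 -109:216 -105:216 -101:216 -97:217 -93:217
w6 0.037 -165:216 -161:216 -157:217 -153:216 -149:217 -145:217 -141:216 -137:206 -133:204 -129:206 -125:208 -121:215 -117:217 -113:217 -109:217 -105:216 -101:216 -97:217 -93:217
w6 0.039 -165:216 -161:216 -157:216 -153:216 -149:217 -145:217 -141:217 -137:217 -133:214 -129:215 -125:217 -121:217 -117:217 -113:218 -109:217 -105:216 -101:216 -97:217 -93:218
w8 0.034 -165:178 -161:178 -157:178 -153:178 -149:178 -145:177 -141:175 -137:155 -133:179 -129:179 -125:175 -121:122 -117:148 -113:176 -109:178 -105:178 -101:178 -97:178 -93:177
w8 0.037 -165:178 -161:178 -157:178 -153:178 -149:178 -145:178 -141:177 -137:153 -133:177 -129:177 -125:170 -121:165 -117:178 -113:178 -109:178 -105:177 -101:178 -97:178 -93:178
w8 0.039 -165:178 -161:178 -157:178 -153:177 -149:178 -145:178 -141:179 -137:168 -133:170 -129:169 -125:168 -121:174 -117:178 -113:178 -109:178 -105:177 -101:178 -97:179 -93:179
```

Call:
send_rows(
  moves=[0.056,0.75,0,0,0,0,-1,0,0.75,0,0,0,0,-1,0,0.7,-0.3,0,0,0,-1,0,0,-1,0,0,0,-1,0,0,-1,0,0,0,-1,0,0,-1,0,0,0,-1,0,0,-1,0,0,0,-1,0,0,-1,0,0,0,-1],
)

```text
time: 28.02
ee_pos: [0.4551, 0.2396, 0.078]
tcp_rot: [-180.0, 0.0, 90.2]
wrist_force: [0.8, -0.0, 0.4]
opening: 0.0853
grasp_force: 0.0
```

Call:
send_rows(
  moves=[0,0,-1,0,0,0,-1,0,0,0,0,0,0,-1,0,0,0,0,0,0,1,0,0,0,0,0,0,1,0,0,0,0,0,0,1,0,0,0,0,0,0,1,0,0,0,0,0,0,1,0,0,0,0,0,0,1],
  squeeze=50,
)

```text
time: 29.02
ee_pos: [0.4559, 0.239, 0.056]
tcp_rot: [179.9, -0.1, 90.1]
wrist_force: [-1.6, -1.3, 5.4]
opening: 0.0376
grasp_force: 49.4
```

Call:
send_rows(
  moves=[0,0,1,0,0,0,1,0,0,1,0,0,0,1,0,0,1,0,0,0,1,0,0,1,0,0,0,1,0,0,1,0,0,0,1,0,0,0.8,0,0,0,1,0.8,-0.92,0,0,0,0,1,0.8,-0.92,0,0,0,0,1],
)

```text
time: 30.02
ee_pos: [0.496, 0.1923, 0.2001]
tcp_rot: [180.0, -0.0, 90.2]
wrist_force: [0.4, 0.4, -3.1]
opening: 0.0375
grasp_force: 50.7
```

Call:
send_rows(
  moves=[0.8,-0.92,0,0,0,0,1,0.8,-0.92,0,0,0,0,1,0.8,-0.92,0,0,0,0,1,0.8,-0.92,0,0,0,0,1,0.8,-0.92,0,0,0,0,1,0.8,-0.92,0,0,0,0,1,0.8,-0.92,0,0,0,0,1,0.8,-0.92,0,0,0,0,1],
)

```text
time: 31.02
ee_pos: [0.656, 0.0078, 0.1995]
tcp_rot: [-180.0, -0.0, 90.1]
wrist_force: [0.3, 0.5, -3.3]
opening: 0.0374
grasp_force: 50.7
```

```bash
python3 look.py w9; python3 - <<'E'
from rib import *
print(hole('w9',*bot.get_obs()['ee_pos'][:2]))
polar('w9',.6648,.0902,.041,(.036,.04,.044),np.arange(-160,-80,3))
cv2.imwrite('pics/cr9.png',np.hstack([cv2.resize(cv2.imread('pics/w9.png'),(532,399)),cv2.copyMakeBorder(rect('w9',.6648,.0902),0,133,0,0,0)]))
E
```

```text
31.02 [0.656  0.0078 0.1995] [-179.9889   -0.002    90.1163]
node 0.76 [ 82. 283. 177. 380.] (array([ 0.4771, -0.1082]), np.float64(0.9476135040745053))
node_a_rib 0.58 [161. 286.] [ 0.4997 -0.0771]
cradle_1_slot 0.64 [309. 153.] [0.6525 0.0583]
brass [324. 116.] 586 [0.666  0.0891]
brass [495. 430.] 38 [ 0.873  -0.2623]
(array([311, 226]), 98.0, [(489, [0.6579, 0.0244]), (566, [0.655, -0.0063])])
w9 0.036 -160:136 -157:124 -154:123 -151:124 -148:123 -145:123 -142:123 -139:124 -136:129 -133:135 -130:136 -127:132 -124:128 -121:90 -118:37 -115:26 -112:29 -109:30 -106:31 -103:53 -100:91 -97:120 -94:133 -91:128 -88:125 -85:119 -82:117
w9 0.04 -160:124 -157:124 -154:124 -151:123 -148:122 -145:123 -142:122 -139:123 -136:123 -133:126 -130:134 -127:134 -124:123 -121:97 -118:45 -115:25 -112:30 -109:31 -106:36 -103:69 -100:102 -97:119 -94:133 -91:141 -88:120 -85:118 -82:117
w9 0.044 -160:124 -157:123 -154:123 -151:123 -148:123 -145:123 -142:123 -139:122 -136:122 -133:122 -130:122 -127:121 -124:121 -121:108 -118:60 -115:32 -112:37 -109:33 -106:49 -103:84 -100:109 -97:119 -94:118 -91:112 -88:98 -85:116 -82:117
```

View pics/cr9.png

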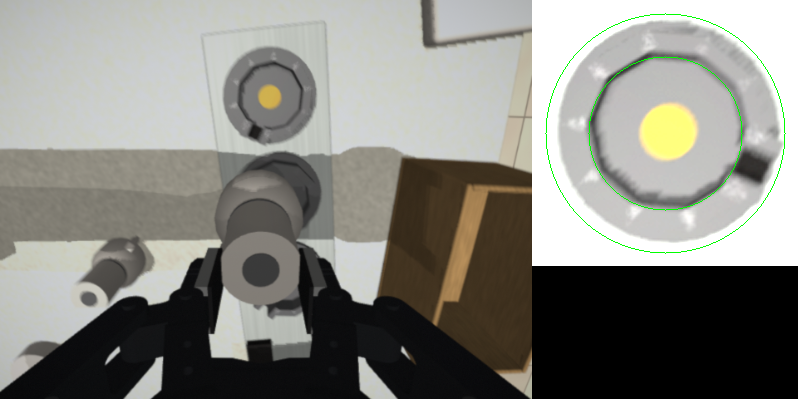

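```bash
cat > held.py <<'E'
from rib import *
import sys
n=sys.argv[1];z=float(sys.argv[2])
c=pickle.load(open(n+'.pkl','rb'));g=cv2.cvtColor(cv2.imread('pics/'+n+'.png'),cv2.COLOR_BGR2GRAY)
p=g[290:360,275:350];t,b=cv2.threshold(cv2.GaussianBlur(p,(3,3),0),0,255,cv2.THRESH_BINARY_INV+cv2.THRESH_OTSU)
k,l,s,ce=cv2.connectedComponentsWithStats(b)
for i in range(1,k):
    if 300<s[i,4]<3000: print(s[i].tolist(),ce[i]+(275,290),atz(c,ce[i]+(275,290),z)-bot.get_obs()['ee_pos'])
E
python3 held.py w9 .2385
```

```text
[16, 15, 45, 40, 1441] [313.30256766 324.38931298] [ 0.00138144 -0.00096295  0.03884987]
```

Call:
send_rows(
  moves=[0.085,0.825,0,0,0,0.553,1,0.085,0.825,0,0,0,0.553,1,0.085,0.825,0,0,0,0.553,1,0.085,0.825,0,0,0,0.553,1,0,0,-0.9,0,0,0,1,0,0,-0.9,0,0,0,1,0,0,-0.9,0,0,0,1,0,0,-0.9,0,0,0,1],
)

```text
time: 32.33
ee_pos: [0.6634, 0.0921, 0.1094]
tcp_rot: [180.0, -0.0, 109.2]
wrist_force: [0.6, -0.4, -2.8]
opening: 0.0373
grasp_force: 51.1
```

Call:
send_rows(
  moves=[0,0,-0.2,0,0,0,1,0,0,0,0,0,0,1],
)

```text
time: 32.58
ee_pos: [0.6637, 0.0916, 0.1052]
tcp_rot: [180.0, 0.0, 109.2]
wrist_force: [0.3, -0.1, -2.5]
opening: 0.0371
grasp_force: 51.0
```

```bash
python3 look.py w10; python3 held.py w10 .143
```

```text
32.58 [0.6637 0.0916 0.1052] [179.9827   0.0014 109.1675]
node 0.77 [  0. 342.  72. 442.] (array([ 0.4768, -0.1076]), np.float64(0.9592126623376623))
node_a_rib 0.94 [ 57. 357.] [ 0.4979 -0.0796]
cradle_1_slot 0.4 [242. 395.] [ 0.6525 -0.0451]
brass [638.  89.] 47 [0.8339 0.2576]
brass [628. 120.] 70 [0.8379 0.2378]
brass [617. 151.] 63 [0.8415 0.2174]
brass [607. 181.] 60 [0.8452 0.1968]
brass [281. 367.] 504 [ 0.6758 -0.0209]
brass [567. 411.] 1686 [0.9237 0.0135]
brass [490. 427.] 73 [ 0.8663 -0.0219]
brass [448. 460.] 1089 [ 0.8479 -0.0687]
[16, 15, 45, 40, 1439] [313.24391939 324.35649757] [-2.73964748e-04  8.50711964e-05  3.76795408e-02]
```

Call:
send_rows(
  moves=[0.03,-0.05,-0.2,0,0,0,1,0,0,-0.2,0,0,0,1,0,0,-0.2,0,0,0,1,0,0,0,0,0,0,1],
)

```text
time: 33.38
ee_pos: [0.6645, 0.0899, 0.0888]
tcp_rot: [-180.0, -0.0, 109.1]
wrist_force: [0.5, -0.3, -2.5]
opening: 0.0374
grasp_force: 51.1
```

Call:
send_rows(
  moves=[0,0,-0.2,0,0,0,1,0,0,-0.2,0,0,0,1,0,0,-0.12,0,0,0,1,0,0,0,0,0,0,1],
)

```text
time: 33.88
ee_pos: [0.6646, 0.0899, 0.0765]
tcp_rot: [-180.0, -0.0, 109.1]
wrist_force: [0.1, -0.1, -2.4]
opening: 0.0372
grasp_force: 51.1
```

Call:
send_rows(
  moves=[0,0,-0.08,0,0,0,1,0,0,-0.08,0,0,0,1,0,0,0,0,0,0,1],
)

```text
time: 34.25
ee_pos: [0.6651, 0.09, 0.076]
tcp_rot: [179.8, 0.0, 109.1]
wrist_force: [-7.3, -1.0, 15.9]
opening: 0.0369
grasp_force: 53.0
```

Call:
send_rows(
  moves=[0,0,0.06,0,0,0,-0.5,0,0,0,0,0,0,-0.5,0,0,0,0,0,0,-0.6,0,0,1,0,0,0,-0.6,0,0,1,0,0,0,-0.6,0,0,1,0,0,0,-0.6,0,0,1,0,0,0,-0.6,0,0,1,0,0,0,-0.6],
)

```text
time: 35.25
ee_pos: [0.6647, 0.0899, 0.1996]
tcp_rot: [-180.0, -0.0, 109.1]
wrist_force: [0.9, -0.3, 1.1]
opening: 0.0686
grasp_force: 0.0
```

Call:
send_rows(
  moves=[-0.5875,-0.45,0,0,0,-0.939,-1,-0.5875,-0.45,0,0,0,-0.939,-1,-0.5875,-0.45,0,0,0,-0.939,-1,-0.5875,-0.45,0,0,0,-0.939,-1,-0.5875,-0.45,0,0,0,-0.939,-1,-0.5875,-0.45,0,0,0,-0.939,-1,-0.5875,-0.45,0,0,0,-0.939,-1,-0.5875,-0.45,0,0,0,-0.939,-1],
)

```text
time: 36.25
ee_pos: [0.5467, -0.0005, 0.1989]
tcp_rot: [-180.0, 0.0, 44.3]
wrist_force: [-0.6, -0.4, -0.1]
opening: 0.0855
grasp_force: 0.0
```

Call:
send_rows(
  moves=[-0.5875,-0.45,0,0,0,-0.939,-1,-0.5875,-0.45,0,0,0,-0.939,-1,-0.5875,-0.45,0,0,0,-0.939,-1,-0.5875,-0.45,0,0,0,-0.939,-1,-0.5875,-0.45,0,0,0,-0.939,-1,-0.5875,-0.45,0,0,0,-0.939,-1,-0.5875,-0.45,0,0,0,-0.939,-1,-0.5875,-0.45,0,0,0,-0.939,-1],
)

```text
time: 37.25
ee_pos: [0.4198, -0.1235, 0.1989]
tcp_rot: [-178.4, 0.0, -17.4]
wrist_force: [0.4, -0.8, -0.8]
opening: 0.0854
grasp_force: 0.0
```

```bash
python3 look.py w11; python3 - <<'E'
from rib import *
print(hole('w11',.4771,-.1083))
polar('w11',.4771,-.1083,.028,(.034,.037,.039),np.arange(10,100,3))
E
```

```text
37.25 [ 0.4198 -0.1235  0.1989] [-178.4337    0.0196  -17.4343]
node 0.9 [242. 121. 318. 191.] (array([ 0.4766, -0.1094]), np.float64(0.9237848041529023))
node_a_rib 0.94 [246. 142.] [ 0.4972 -0.0796]
cradle_1_slot 0.8 [26. 13.] [0.6543 0.0581]
cradle_1_slot 0.54 [244. 139.] [ 0.4995 -0.0826]
(array([271, 162]), 87.0, [(39, [0.4961, -0.1044]), (32, [0.4883, -0.128]), (518, [0.4748, -0.112])])
w11 0.034 10:132 13:103 16:100 19:101 22:101 25:101 28:101 31:100 34:100 37:100 40:100 43:88 46:96 49:102 52:99 55:98 58:96 61:92 64:99 67:102 70:134 73:150 76:151 79:151 82:151 85:151 88:151 91:150 94:150 97:149
w11 0.037 10:139 13:105 16:100 19:99 22:100 25:101 28:101 31:102 34:102 37:102 40:103 43:102 46:100 49:99 52:98 55:105 58:118 61:130 64:142 67:145 70:148 73:151 76:151 79:151 82:151 85:151 88:151 91:151 94:152 97:151
w11 0.039 10:149 13:110 16:100 19:99 22:100 25:101 28:100 31:100 34:101 37:103 40:103 43:102 46:111 49:125 52:132 55:145 58:150 61:150 64:150 67:151 70:151 73:151 76:151 79:151 82:151 85:152 88:152 91:151 94:151 97:151
```

Call:
send_rows(
  moves=[0,0,0,0,0,0,-1,0,0,0,0,0,0,-1],
)

```text
time: 37.8
ee_pos: [0.4203, -0.123, 0.199]
tcp_rot: [-178.5, 0.0, -17.4]
wrist_force: [0.9, 0.3, -0.4]
opening: 0.0856
grasp_force: 0.0
```

```bash
python3 look.py w12; python3 - <<'E'
from rib import *
print(bot.get_obs()['q'])
print(hole('w12',.4771,-.1083))
T=cam('top');S=cam('scene')
for n in('top','scene'):
  for q in('node_a_center','node_a_rib'): print(n,q,[(np.round(d['pixel'],1),round(float(d['p']),2)) for d in bot.landmark_of(n,q)])
save(T,'top12.png')
E
```

```text
37.8 [ 0.4203 -0.123   0.199 ] [-178.4663    0.0371  -17.3639]
node 0.78 [243. 123. 323. 192.] (array([ 0.4764, -0.1093]), np.float64(0.9263157894736842))
node 0.15 [557.   0. 640.  65.] (array([ 0.5013, -0.3993]), np.float64(0.9851059366477869))
antenna 0.51 [ 0.  0. 63. 79.] [33.3303 41.7566]
node_a_rib 0.7 [250. 140.] [ 0.4983 -0.0827]
cradle_1_slot 0.76 [32. 17.] [0.6497 0.0549]
[-17.488509   -10.27106188  -4.71910354  95.57541363   1.53520226
 179.94378985]
(array([272, 162]), 83.0, [(50, [0.4961, -0.1019]), (53, [0.4881, -0.1276]), (501, [0.4761, -0.1099])])
top node_a_center [(array([370.6, 278.1]), 0.76)]
top node_a_rib [(array([356.4, 271.6]), 0.77)]
scene node_a_center [(array([324.4, 218.4]), 0.7)]
scene node_a_rib [(array([321.1, 237.7]), 0.82), (array([355.8, 363.1]), 0.74)]
```

Call:
send_rows(
  moves=[0.2,0.25,0,-0.17,0.05,0,-1,0.2,0.25,0,0,0,0.7,-1,0,0,0,0,0,0.7,-1,0,0,0,0,0,0.62,-1,0,0,0,0,0,0,-1],
)

```text
time: 39.02
ee_pos: [0.4277, -0.1195, 0.1991]
tcp_rot: [-179.6, 0.0, 0.6]
wrist_force: [0.3, 1.0, -0.2]
opening: 0.0855
grasp_force: 0.0
```

```bash
python3 look.py w13; python3 - <<'E'
from rib import *
print(bot.get_obs()['q'])
print(hole('w13',.4771,-.1083))
polar('w13',.4768,-.109,.028,(.034,.037,.039),np.arange(22,90,3))
a=rect('w13',.4768,-.109,.028,.045,400)
b=cv2.createCLAHE(4,(4,4)).apply(cv2.cvtColor(a,cv2.COLOR_BGR2GRAY));cv2.imwrite('pics/n13.png',np.hstack([cv2.cvtColor(a,cv2.COLOR_BGR2GRAY),b]))
E
```

```text
39.02 [ 0.4277 -0.1195  0.1991] [-179.6311    0.0034    0.5509]
node 0.63 [266. 123. 339. 191.] (array([ 0.4765, -0.1087]), np.float64(0.9156234351527291))
node_a_rib 0.77 [271. 128.] [ 0.4997 -0.0807]
[-15.8866878   -9.35794743  -3.92017156  95.54155205   0.37668183
 163.60379202]
(array([297, 162]), 83.0, [(138, [0.4904, -0.0935]), (65, [0.4933, -0.1225]), (503, [0.4761, -0.1098])])
w13 0.034 22:102 25:99 28:97 31:111 34:133 37:98 40:89 43:74 46:116 49:124 52:110 55:107 58:102 61:87 64:97 67:99 70:101 73:104 76:105 79:105 82:105 85:103 88:102
w13 0.037 22:101 25:111 28:144 31:150 34:139 37:103 40:99 43:98 46:107 49:108 52:104 55:102 58:97 61:89 64:101 67:101 70:101 73:103 76:104 79:103 82:104 85:105 88:103
w13 0.039 22:101 25:139 28:151 31:151 34:150 37:115 40:99 43:100 46:99 49:96 52:94 55:92 58:97 61:97 64:98 67:101 70:100 73:101 76:100 79:101 82:103 85:103 88:102
```

View pics/n13.png

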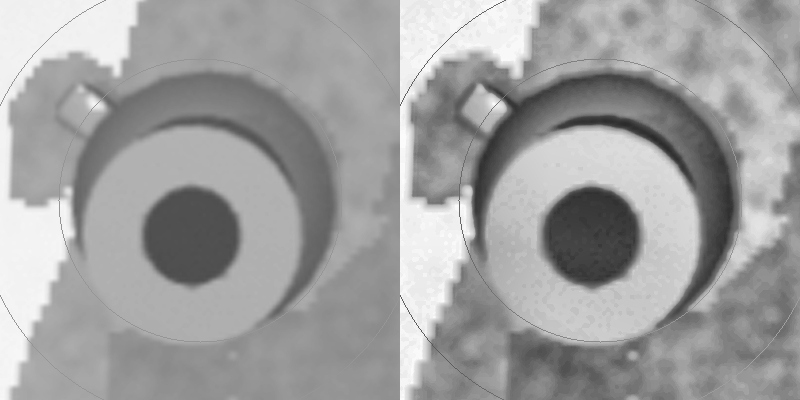

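Call:
send_rows(
  moves=[0.97,0.19,0,-0.043,0,0,-1,0.96,0.19,0,0,0,0,-1,0,0,-1,0,0,0,-1,0,0,-1,0,0,0,-1,0,0,-1,0,0,0,-1,0,0,-1,0,0,0,-1,0,0,-1,0,0,0,-1,0,0,-0.72,0,0,0,-1],
)

```text
time: 40.33
ee_pos: [0.4754, -0.11, 0.055]
tcp_rot: [-180.0, 0.0, 0.5]
wrist_force: [-0.2, -0.6, 0.6]
opening: 0.0859
grasp_force: 0.0
```

Call:
send_rows(
  moves=[0,0,0,0,0,0,-1,0,0,0,0,0,0,1,0,0,0,0,0,0,1,0,0,0,0,0,0,1,0,0,0,0,0,0,1,0,0,0,0,0,0,1,0,0,0,0,0,0,1],
)

```text
time: 41.2
ee_pos: [0.4765, -0.11, 0.0574]
tcp_rot: [-180.0, -0.1, 0.6]
wrist_force: [-0.4, 1.4, 4.7]
opening: 0.0367
grasp_force: 49.4
```

Call:
send_rows(
  moves=[0,0,1,0,0,0,1,0,0,1,0,0,0,1,0,0,1,0,0,0,1,0,0,1,0,0,0,1,0,0,1,0,0,0,1,0.381,0.173,0.8,0,0,0.959,1,0.381,0.173,0,0,0,0.959,1,0.381,0.173,0,0,0,0.959,1],
)

```text
time: 42.2
ee_pos: [0.5047, -0.0969, 0.2013]
tcp_rot: [-180.0, -0.0, 25.6]
wrist_force: [-0.5, -0.6, -3.7]
opening: 0.0368
grasp_force: 50.6
```

Call:
send_rows(
  moves=[0.381,0.173,0,0,0,0.959,1,0.381,0.173,0,0,0,0.959,1,0.381,0.173,0,0,0,0.959,1,0.381,0.173,0,0,0,0.959,1,0.381,0.173,0,0,0,0.959,1,0.381,0.173,0,0,0,0.959,1,0.381,0.173,0,0,0,0.959,1,0.381,0.173,0,0,0,0.959,1],
)

```text
time: 43.2
ee_pos: [0.5807, -0.0623, 0.2009]
tcp_rot: [-179.9, -0.0, 91.5]
wrist_force: [-0.6, -0.1, -2.1]
opening: 0.0373
grasp_force: 50.6
```

Call:
send_rows(
  moves=[0.381,0.173,0,0,0,0.959,1,0.381,0.173,0,0,0,0.959,1,0.381,0.173,0,0,0,0.959,1,0.381,0.173,0,0,0,0.959,1,0.381,0.173,0,0,0,0.959,1,0.381,0.173,0,0,0,0.959,1,0.381,0.173,0,0,0,0.959,1,0.381,0.173,0,0,0,0.959,1],
)

```text
time: 44.2
ee_pos: [0.6569, -0.0277, 0.2008]
tcp_rot: [-180.0, -0.0, 157.4]
wrist_force: [-0.4, -0.8, -3.6]
opening: 0.0371
grasp_force: 50.6
```

Call:
send_rows(
  moves=[0.381,0.173,0,0,0,0.959,1,0.381,0.173,0,0,0,0.959,1,0,0,0,0,0,0,1],
)

```text
time: 44.58
ee_pos: [0.676, -0.0189, 0.2003]
tcp_rot: [-180.0, -0.1, 173.6]
wrist_force: [-0.3, -0.5, -3.5]
opening: 0.0371
grasp_force: 50.6
```

```bash
python3 look.py w14; python3 held.py w14 .239; python3 -c "
from workcell import bot;print(bot.get_obs()['q'])"
```

```text
44.58 [ 0.676  -0.0189  0.2003] [-179.9661   -0.0625  173.6096]
node 0.87 [254. 206. 369. 368.] [310.8407 284.0741]
antenna 0.59 [638.  83. 639. 106.] None
node_a_rib 0.72 [263. 224.] [ 0.6882 -0.0698]
cradle_1_slot 0.64 [397. 173.] [0.6505 0.0576]
brass [314. 201.] 230 [ 0.6707 -0.0182]
brass [203. 231.] 463 [ 0.6873 -0.1286]
brass [589. 322.] 22 [0.8333 0.2622]
brass [570. 327.] 21 [0.8368 0.2417]
brass [534. 337.] 21 [0.8438 0.2015]
brass [197. 351.] 620 [ 0.82   -0.1628]
brass [180. 460.] 951 [ 0.971  -0.2173]
[16, 16, 45, 40, 1410] [313.1893617  325.49787234] [ 0.0004079  -0.00017107  0.0376679 ]
[-1.62777843e+00  2.37361442e+01  3.27875978e+01  9.90467100e+01
 -3.04335093e-02  4.82209388e+00]fit.py:12: RuntimeWarning: Mean of empty slice.
  def cen(m): r,q=np.nonzero(m); return np.array([q.mean(),r.mean()])
  ret = ret.dtype.type(ret / rcount)
fit.py:10: RuntimeWarning: invalid value encountered in cast
  cv2.fillConvexPoly(m,np.round(cv2.convexHull(p.astype(np.float32))[:,0]*16).astype(np.int32),1,shift=4)
```

```bash
python3 - <<'E'
from rib import *
c=pickle.load(open('w14.pkl','rb'));e=np.array([.6764,-.0191])
X=atz(c,(263,224),.158)[:2];print(X,np.degrees(np.arctan2(*(X-e)[::-1])),np.hypot(*(X-e)))
for r in(.036,.04,.044): polar('w14',.6875,-.128,.041,(r,),np.arange(-150,-100,3))
E
```

```text
[ 0.65269461 -0.04643803] -130.92925813272115 0.036184437738651154
w14 0.036 -150:104 -147:105 -144:102 -141:97 -138:51 -135:28 -132:57 -129:44 -126:41 -123:41 -120:40 -117:51 -114:99 -111:101 -108:103 -105:107 -102:100
w14 0.04 -150:98 -147:103 -144:99 -141:95 -138:74 -135:29 -132:49 -129:45 -126:42 -123:42 -120:42 -117:81 -114:101 -111:107 -108:111 -105:103 -102:101
w14 0.044 -150:43 -147:81 -144:95 -141:95 -138:96 -135:112 -132:125 -129:138 -126:103 -123:48 -120:43 -117:98 -114:101 -111:101 -108:131 -105:174 -102:175
```

Call:
send_rows(
  moves=[0,0,-1,0,0,0,1,0,0,-1,0,0,0,1,0,0,-1,0,0,0,1,0,0,-0.8,0,0,0,1,0,0,-0.2,0,0,0,1,0,0,-0.2,0,0,0,1,0,0,-0.2,0,0,0,1,0,0,0,0,0,0,1],
)

```text
time: 45.88
ee_pos: [0.6758, -0.0191, 0.0912]
tcp_rot: [-180.0, 0.0, 173.6]
wrist_force: [-0.1, 0.5, -3.3]
opening: 0.0371
grasp_force: 50.6
```

Call:
send_rows(
  moves=[0,0,-0.2,0,0,0,1,0,0,-0.2,0,0,0,1,0,0,-0.1,0,0,0,1,0,0,0,0,0,0,1],
)

```text
time: 46.38
ee_pos: [0.6755, -0.0191, 0.0781]
tcp_rot: [-180.0, -0.0, 173.6]
wrist_force: [-0.6, 1.8, -4.3]
opening: 0.0366
grasp_force: 50.6
```

Call:
send_rows(
  moves=[0,0,-0.08,0,0,0,1,0,0,-0.08,0,0,0,1,0,0,0,0,0,0,1],
)

```text
time: 46.75
ee_pos: [0.6765, -0.0194, 0.0773]
tcp_rot: [-180.0, 0.2, 173.6]
wrist_force: [-3.1, 0.7, 11.5]
opening: 0.037
grasp_force: 52.3
```

Call:
send_rows(
  moves=[0,0,0.06,0,0,0,-0.5,0,0,0,0,0,0,-0.5,0,0,0,0,0,0,-0.6,0,0,1,0,0,0,-0.6,0,0,1,0,0,0,-0.6,0,0,1,0,0,0,-0.6,0,0,1,0,0,0,-0.6,0,0,1,0,0,0,-0.6],
)

```text
time: 47.75
ee_pos: [0.6757, -0.0192, 0.2017]
tcp_rot: [-180.0, -0.0, 173.6]
wrist_force: [0.8, -0.3, -0.7]
opening: 0.0684
grasp_force: 0.0
```

Call:
send_rows(
  moves=[-0.36,-1,0,0,0,0,-1,-0.36,-1,0,0,0,0,-1,-0.36,-1,0,0,0,0,-1,-0.36,-1,0,0,0,0,-1,-0.36,-1,0,0,0,0,-1,-0.36,-1,0,0,0,0,-1,-0.36,-1,0,0,0,0,-1,-0.36,-1,0,0,0,0,-1],
)

```text
time: 48.75
ee_pos: [0.6034, -0.22, 0.2009]
tcp_rot: [-180.0, -0.0, 173.6]
wrist_force: [0.1, 0.4, 0.7]
opening: 0.0856
grasp_force: 0.0
```

Call:
send_rows(
  moves=[-0.36,-1,0,0,0,0,-1,-0.36,-1,0,0,0,0,-1,-0.36,-1,0,0,0,0,-1,-0.36,-1,0,0,0,0,-1,-0.36,-1,0,0,0,0,-1,-0.36,-1,0,0,0,0,-1,0,0,0,0,0,0,-1],
)

```text
time: 49.62
ee_pos: [0.549, -0.3707, 0.2005]
tcp_rot: [-180.0, -0.0, 173.5]
wrist_force: [0.2, -0.3, -0.1]
opening: 0.0856
grasp_force: 0.0
```

```bash
python3 look.py w15; python3 - <<'E'
from rib import *
print(bot.get_obs()['q'])
print(hole('w15',.516,-.379))
polar('w15',.516,-.379,.028,(.034,.037,.039),np.arange(-180,180,6))
E
```

```text
49.62 [ 0.549  -0.3707  0.2005] [-179.9737   -0.0417  173.513 ]
lever_pad 0.91 [481. 331.] [ 0.6363 -0.2536]
brass [556. 310.] 349 [ 0.6877 -0.1286]
brass [626. 406.] 951 [ 0.8315 -0.0261]
[-3.37963319e+01  2.14865129e+01  2.98039807e+01  9.83038447e+01
 -2.24999176e-02 -2.74943500e+01]
(array([297, 186]), 132.0, [(155, [0.5023, -0.3934]), (429, [0.5093, -0.3785]), (566, [0.5231, -0.3668])])
w15 0.034 -180:104 -174:116 -168:126 -162:119 -156:75 -150:148 -144:168 -138:168 -132:168 -126:160 -120:83 -114:83 -108:83 -102:82 -96:82 -90:83 -84:167 -78:168 -72:168 -66:169 -60:136 -54:166 -48:167 -42:165 -36:167 -30:168 -24:167 -18:168 -12:166 -6:139 0:100 6:101 12:98 18:101 24:103 30:100 36:100 42:101 48:116 54:116 60:119 66:119 72:115 78:112 84:111 90:115 96:117 102:116 108:118 114:113 120:117 126:113 132:163 138:166 144:164 150:163 156:167 162:166 168:166 174:97
w15 0.037 -180:97 -174:108 -168:118 -162:128 -156:104 -150:78 -144:167 -138:168 -132:169 -126:169 -120:130 -114:83 -108:82 -102:82 -96:83 -90:152 -84:168 -78:168 -72:168 -66:168 -60:167 -54:167 -48:167 -42:167 -36:167 -30:167 -24:167 -18:168 -12:167 -6:104 0:98 6:98 12:100 18:100 24:104 30:103 36:100 42:102 48:104 54:117 60:119 66:117 72:116 78:114 84:109 90:114 96:113 102:113 108:113 114:114 120:118 126:114 132:153 138:164 144:161 150:165 156:166 162:166 168:166 174:164
w15 0.039 -180:140 -174:102 -168:113 -162:124 -156:132 -150:79 -144:147 -138:168 -132:168 -126:168 -120:167 -114:108 -108:84 -102:86 -96:127 -90:167 -84:168 -78:168 -72:168 -66:166 -60:167 -54:167 -48:166 -42:166 -36:165 -30:167 -24:166 -18:167 -12:167 -6:104 0:98 6:99 12:99 18:101 24:105 30:106 36:103 42:104 48:106 54:115 60:118 66:115 72:116 78:113 84:109 90:114 96:113 102:113 108:111 114:115 120:118 126:116 132:141 138:165 144:165 150:166 156:166 162:166 168:164 174:166
```

```bash
python3 - <<'E'
from rib import *
a=rect('w15',.508,-.378,.028,.06,500)
g=cv2.cvtColor(a,cv2.COLOR_BGR2GRAY)
f=cv2.resize(cv2.imread('pics/w15.png')[60:330,200:420],(300,368));o=np.zeros((500,800,3),np.uint8);o[:,:500]=cv2.cvtColor(cv2.createCLAHE(2,(3,3)).apply(g),cv2.COLOR_GRAY2BGR);o[:368,500:]=f
cv2.imwrite('pics/n15.png',o)
E
```

```text
(no output)
```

View pics/n15.png

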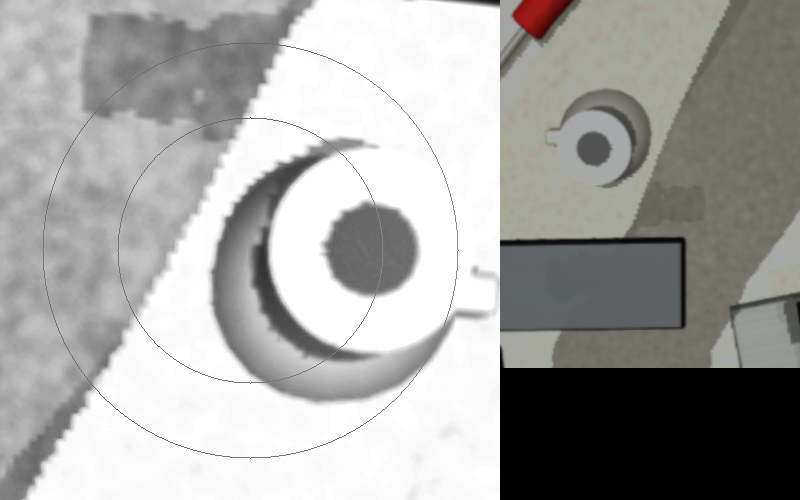

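```bash
python3 - <<'E'
from rib import *
print(hole('w15',.5015,-.3991))
a=np.arange(-120,-70,2)
polar('w15',.5015,-.3993,.028,(.036,.038),a)
p=bot.get_obs()['ee_pos'];print(p)
E
```

```text
(array([267, 169]), 127.0, [(38, [0.4845, -0.4116]), (60, [0.4877, -0.3818]), (493, [0.501, -0.3986]), (60, [0.5182, -0.3866])])
w15 0.036 -120:164 -118:165 -116:164 -114:161 -112:160 -110:158 -108:156 -106:135 -104:130 -102:159 -100:167 -98:167 -96:167 -94:166 -92:160 -90:141 -88:147 -86:164 -84:164 -82:163 -80:164 -78:166 -76:166 -74:167 -72:167
w15 0.038 -120:163 -118:164 -116:164 -114:162 -112:160 -110:158 -108:158 -106:159 -104:150 -102:151 -100:158 -98:156 -96:154 -94:152 -92:146 -90:146 -88:158 -86:165 -84:164 -82:164 -80:165 -78:167 -76:167 -74:167 -72:166
[ 0.550154   -0.36839442  0.20117348]
```

Call:
send_rows(
  moves=[-0.97,-0.575,0,0,0,0,-1,-0.97,-0.575,0,0,0,0,-1,0,0,-1,0,0,0,-1,0,0,-1,0,0,0,-1,0,0,-1,0,0,0,-1,0,0,-1,0,0,0,-1,0,0,-1,0,0,0,-1,0,0,-0.76,0,0,0,-1],
)

```text
time: 50.92
ee_pos: [0.5014, -0.3973, 0.056]
tcp_rot: [-180.0, -0.0, 173.7]
wrist_force: [-0.2, -0.3, -0.9]
opening: 0.0855
grasp_force: 0.0
```

Call:
send_rows(
  moves=[0,0,0,0,0,0,-1,0,0,0,0,0,0,1,0,0,0,0,0,0,1,0,0,0,0,0,0,1,0,0,0,0,0,0,1,0,0,0,0,0,0,1,0,0,0,0,0,0,1],
)

```text
time: 51.8
ee_pos: [0.5017, -0.3983, 0.0587]
tcp_rot: [-179.9, 0.1, 173.6]
wrist_force: [-0.1, 0.3, 5.5]
opening: 0.0366
grasp_force: 49.4
```

Call:
send_rows(
  moves=[0,0,1,0,0,0,1,0,0,1,0,0,0,1,0,0,1,0,0,0,1,0,0,1,0,0,0,1,0,0,1,0,0,0,1,0,0,1,0,0,0,1,0,0,0.3,0,0,0,1,0.676,0.983,0,0,0,-0.331,1],
)

```text
time: 52.8
ee_pos: [0.5178, -0.3745, 0.2147]
tcp_rot: [-179.9, 0.0, 170.6]
wrist_force: [0.4, 0.6, -2.3]
opening: 0.0363
grasp_force: 50.3
```

Call:
send_rows(
  moves=[0.676,0.983,0,0,0,-0.331,1,0.676,0.983,0,0,0,-0.331,1,0.676,0.983,0,0,0,-0.331,1,0.676,0.983,0,0,0,-0.331,1,0.676,0.983,0,0,0,-0.331,1,0.676,0.983,0,0,0,-0.331,1,0.676,0.983,0,0,0,-0.331,1,0.676,0.983,0,0,0,-0.331,1],
)

```text
time: 53.8
ee_pos: [0.6537, -0.1759, 0.2136]
tcp_rot: [-180.0, -0.1, 147.9]
wrist_force: [1.0, 0.1, -1.3]
opening: 0.0365
grasp_force: 50.3
```

Call:
send_rows(
  moves=[0.676,0.983,0,0,0,-0.331,1,0.676,0.983,0,0,0,-0.331,1,0,0,0,0,0,0,1,0,0,0,0,0,0,1],
)

```text
time: 54.3
ee_pos: [0.6869, -0.1279, 0.2139]
tcp_rot: [-179.9, -0.1, 142.4]
wrist_force: [-0.7, -0.6, -0.8]
opening: 0.0365
grasp_force: 50.4
```

```bash
python3 look.py w16 2>/dev/null; python3 - <<'E'
from rib import *
e=bot.get_obs()['ee_pos'];print(e)
c=pickle.load(open('w16.pkl','rb'))
for d in bot.landmark_of('wrist','node_a_rib'):
    X=atz(c,d['pixel'],e[2]-.0587+.015)[:2]-e[:2];print(d['pixel'],d['p'],np.degrees(np.arctan2(X[1],X[0])),np.hypot(*X))
E
python3 held.py w16 .249
```

```text
54.3 [ 0.6869 -0.1279  0.2139] [-179.9262   -0.0508  142.3845]
node 0.96 [358.  92. 458. 160.] [409.8239 125.3551]
node 0.15 [347.  68. 453. 177.] [387.7187 118.8392]
node_a_rib 0.89 [364. 122.] [ 0.6554 -0.0439]
cradle_1_slot 0.92 [461.  44.] [0.6511 0.0576]
lever_pad 0.97 [142. 275.] [ 0.6342 -0.2513]
brass [314. 198.] 196 [ 0.6829 -0.125 ]
brass [489. 427.] 111 [ 1.0391 -0.1262]
brass [441. 453.] 735 [ 1.0385 -0.1954]
[ 0.68692365 -0.12823179  0.21485148]
[364.5, 122.3] 0.89 122.60117149167313 0.08173851824425366
[16, 11, 45, 40, 1398] [313.02718169 320.2260372 ] [-3.68473564e-04  5.55448428e-06  3.41931296e-02]
```

Call:
send_rows(
  moves=[0.05,-0.02,-1,0,0,0,1,0,0,-1,0,0,0,1,0,0,-1,0,0,0,1,0,0,-1,0,0,0,1,0,0,-0.3,0,0,0,1,0,0,-0.3,0,0,0,1,0,0,-0.2,0,0,0,1,0,0,0,0,0,0,1],
)

```text
time: 55.65
ee_pos: [0.6885, -0.1281, 0.0948]
tcp_rot: [-180.0, 0.0, 142.3]
wrist_force: [-0.1, 0.1, -2.2]
opening: 0.0367
grasp_force: 50.4
```

Call:
send_rows(
  moves=[0,0,-0.2,0,0,0,1,0,0,-0.2,0,0,0,1,0,0,-0.15,0,0,0,1,0,0,0,0,0,0,1],
)

```text
time: 56.15
ee_pos: [0.6882, -0.128, 0.0803]
tcp_rot: [-180.0, -0.0, 142.3]
wrist_force: [-0.9, 0.5, -2.0]
opening: 0.0363
grasp_force: 50.5
```

Call:
send_rows(
  moves=[0,0,-0.08,0,0,0,1,0,0,-0.08,0,0,0,1,0,0,0,0,0,0,1],
)

```text
time: 56.52
ee_pos: [0.6889, -0.1281, 0.0787]
tcp_rot: [180.0, 0.1, 142.4]
wrist_force: [-2.5, -0.1, 5.9]
opening: 0.0368
grasp_force: 51.5
```

Call:
send_rows(
  moves=[0,0,0.06,0,0,0,-0.5,0,0,0,0,0,0,-0.5,0,0,0,0,0,0,-0.6,0,0,1,0,0,0,-0.6,0,0,1,0,0,0,-0.6,0,0,1,0,0,0,-0.6,0,0,1,0,0,0,-0.6,0,0,1,0,0,0,-0.6],
)

```text
time: 57.52
ee_pos: [0.6884, -0.1281, 0.204]
tcp_rot: [-180.0, -0.0, 142.3]
wrist_force: [0.2, 0.3, 0.3]
opening: 0.0686
grasp_force: 0.0
```

Call:
send_rows(
  moves=[-0.42,-0.988,0,0,0,0,1,-0.42,-0.988,0,0,0,0,1,-0.42,-0.988,0,0,0,0,1,-0.42,-0.988,0,0,0,0,1,-0.42,-0.988,0,0,0,0,1,0,0,0,0,0,0,1,0,0,0,0,0,0,1],
  squeeze=30,
)

```text
time: 58.4
ee_pos: [0.6361, -0.2512, 0.2033]
tcp_rot: [-180.0, -0.0, 142.3]
wrist_force: [-0.3, -0.1, -0.9]
opening: -0.0002
grasp_force: 0.0
```

```bash
python3 - <<'E'
from fit import *
np.set_printoptions(precision=4,suppress=True)
o=bot.get_obs();print(o['ee_pos'],o['opening'],o['time'])
c=cam('wrist');save(c,'w17.png');S=cam('scene');T=cam('top');save(S,'s17.png')
R=[]
for n,cc in(('wrist',c),('top',T),('scene',S)):
    for d in bot.landmark_of(n,'lever_pad')[:1]: print(n,d['pixel'],round(float(d['p']),2),atz(cc,d['pixel'],.122))
# seated nodes: hole height check by two views (scene+wrist): project expected tops
g=cv2.cvtColor(c['color'],cv2.COLOR_RGB2GRAY)
for n,(x,y) in {'N1':(.665,.09),'N2':(.6763,-.019),'N3':(.6878,-.128)}.items():
    for nm,cc in(('wrist',c),('scene',S),('top',T)):
        u=proj(cc,(x,y,.1143)).astype(int);G=cv2.cvtColor(cc['color'],cv2.COLOR_RGB2GRAY);w=14 if nm=='wrist' else 5
        if not(w<=u[0]<640-w and w<=u[1]<480-w): continue
        p=G[u[1]-w:u[1]+w+1,u[0]-w:u[0]+w+1];t,b=cv2.threshold(p,0,1,cv2.THRESH_BINARY_INV+cv2.THRESH_OTSU)
        k,l,s,ce=cv2.connectedComponentsWithStats(b);i=1+int(np.argmin(np.hypot(*(ce[1:]-w).T)));print(n,nm,u,int(s[i,4]),(ce[i]-w).round(1),atz(cc,ce[i]-w+u,.1143)[:2])
E
```

```text
[ 0.6361 -0.2512  0.2033] -0.00015719286843235276 58.4
wrist [304.7, 239.9] 0.78 [ 0.634  -0.2575  0.122 ]
top [430.3, 211.7] 0.72 [ 0.634  -0.2463  0.122 ]
scene [247.7, 182.8] 0.65 [ 0.6252 -0.2606  0.122 ]
N1 scene [293 292] 41 [0.7 0.5] [0.6642 0.0899]
N1 top [290 197] 43 [0.1 1. ] [0.6632 0.0908]
N2 scene [268 259] 35 [ 0.2 -0.2] [ 0.677  -0.0207]
N2 top [335 193] 42 [1.  0.3] [ 0.6763 -0.0197]
N3 wrist [498 186] 516 [1.  1.3] [ 0.6882 -0.1282]
N3 scene [246 228] 31 [0. 1.] [ 0.6889 -0.1275]
N3 top [380 189] 46 [0.5 0.2] [ 0.6883 -0.1273]
```

Call:
send_rows(
  moves=[-0.04,-0.04,-0.98,0,0,0,1,0,0,-0.98,0,0,0,1,0,0,-0.9,0,0,0,1,0,0,-0.3,0,0,0,1,0,0,-0.3,0,0,0,1,0,0,-0.3,0,0,0,1,0,0,0,0,0,0,1],
)

```text
time: 59.58
ee_pos: [0.6348, -0.2525, 0.1091]
tcp_rot: [-180.0, -0.0, 142.3]
wrist_force: [0.7, -0.4, -0.8]
opening: -0.0
grasp_force: 0.0
```

```bash
python3 - <<'E'
from fit import *
np.set_printoptions(precision=4,suppress=True)
o=bot.get_obs();print(o['ee_pos'],o['wrist_force'],o['joint_efforts'])
W=cam('wrist');S=cam('scene');T=cam('top')
for n,cc in(('wrist',W),('top',T),('scene',S)):
    for q in('lever_pad','lever_hinge','lever'):
        for d in bot.landmark_of(n,q)[:1] if q!='lever' else []: print(n,q,d['pixel'],round(float(d['p']),2))
    for d in bot.trace(n,'lever')[:1]: print(n,'trace',np.round(d['extent']),d['region'].sum(),round(float(d['p']),2))
    print('tcp',proj(cc,o['ee_pos']),'pad@rest',proj(cc,(.634,-.2515,.122)))
E
```

```text
[ 0.6348 -0.2525  0.1091] [ 0.6784 -0.3787 -0.7627] [  0.0279 -71.6982  46.7157  -0.195   -0.001    0.0002]
wrist lever_pad [312.1, 298.1] 0.96
wrist trace [252. 237. 476. 382.] 9009 0.84
tcp [313.8663 284.9342] pad@rest [314.5291 293.8529]
top lever_pad [430.9, 212.3] 0.85
top lever_hinge [424.2, 168.2] 0.67
top trace [416. 168. 446. 220.] 409 0.78
tcp [431.6084 212.2293] pad@rest [432.4624 211.7182]
scene lever_pad [246.7, 183.8] 0.59
scene lever_hinge [208.9, 213.5] 0.97
scene trace [205. 181. 256. 219.] 647 0.82
tcp [246.1987 189.2825] pad@rest [246.0299 186.2517]
```

```bash
python3 - <<'E'
from rib import *
np.set_printoptions(precision=4,suppress=True)
L={'w5':(291,383),'w15':(481,331),'w16':(142,275)}
R=[ray(pickle.load(open(n+'.pkl','rb')),p) for n,p in L.items()]
print(tri(R));T=cam('top');S=cam('scene');print(tri(R+[ray(T,(431.2,212)),ray(S,(246.3,183.5))]))
# dark-blob extents of pad in w16/w15 near landmark
for n,p in L.items():
    g=cv2.imread('pics/'+n+'.png').max(2);k,l,s,ce=cv2.connectedComponentsWithStats((g<35).astype(np.uint8));i=l[int(p[1]),int(p[0])];print(n,g[int(p[1]),int(p[0])],s[i],ce[i].round(1))
# before/after in scene around pad
a=cv2.imread('pics/s17.png').max(2);b=S['color'].max(2)
print(a[176:198:2,234:262:2]);print(b[176:198:2,234:262:2])
E
```

```text
(array([ 0.6364, -0.2525,  0.1201]), [np.float64(0.001960105112532851), np.float64(0.0007633544835000376), np.float64(0.002569336813791299)])
(array([ 0.6342, -0.2515,  0.1242]), [np.float64(0.004770101992041489), np.float64(0.002709249894945297), np.float64(0.001386535366843861), np.float64(0.003677479557712696), np.float64(0.0061007877629440195)])
w5 22 [ 253  354   59   56 2235] [285.9 381.5]
w15 14 [    0   267   640   213 54191] [328.5 420.6]
w16 25 [  88  242   92   64 2945] [140.3 274.2]
[[ 98  99 100  99 101 101 102 104 118 162 162 160 160 160]
 [101 102 101 101 101 105  84  93  63 169 163 161 161 160]
 [100 101  99 102 109  49  34  26  89 174 161 162 160 160]
 [102 100 104  87  29  34  39  34  43  51 166 160 161 161]
 [100 105  45  33  35  36  33  33  37  20 168 161 161 161]
 [104  45  31  34  37  38  37  37  36  31 128 165 160 161]
 [ 51  41  34  35  37  34  34  37  33  38  20 164 162 162]
 [ 65  82  58  35  35  37  39  36  33  33  12 167 162 160]
 [ 80  79  80  46  34  34  36  36  27  54 172 163 162 161]
 [ 76  77  79  85  35  33  32  18 139 167 161 162 160 158]
 [ 77  78  78  71  47  21  56 171 163 161 162 161 160 160]]
[[ 40  33  36  37  34  33  59  76 121 163 159 162 161 162]
 [ 88  85  89  33  34  33  63  47  64 165 163 161 161 162]
 [100 100 108  33  36  36  60  37  91 173 162 162 160 164]
 [101 101 105  45  35  33  49  37  44  49 167 161 161 161]
 [101 107  44  31  37  37  46  35  35  20 167 161 161 161]
 [102  49  33  35  36  37  35  33  35  29 129 167 161 160]
 [ 49  40  34  34  35  33  37  37  36  34  19 166 161 160]
 [ 65  82  55  31  33  33  34  33  35  31  12 165 163 160]
 [ 80  76  81  47  34  33  35  34  24  54 171 164 161 162]
 [ 84  79  79  85  36  36  31  17 140 169 161 162 160 158]
 [ 89  80  79  74  47  18  57 173 164 162 161 161 161 160]]
```

Call:
send_rows(
  moves=[0,0,-0.2,0,0,0,1,0,0,-0.2,0,0,0,1],
)

```text
time: 60.52
ee_pos: [0.6349, -0.2526, 0.0988]
tcp_rot: [-180.0, -0.0, 142.3]
wrist_force: [0.8, 0.1, -0.2]
opening: -0.0
grasp_force: 0.0
```

```bash
python3 - <<'E'
from rib import *
o=bot.get_obs();print(o['ee_pos'],o['wrist_force'])
S=cam('scene');b=S['color'].max(2);print(b[176:198:2,234:262:2]);print(proj(S,o['ee_pos']))
W=cam('wrist');save(W,'w18.png');pickle.dump({k:W[k] for k in("camera_matrix","D","R","t")},open('w18.pkl','wb'))
g=W['color'].max(2);u=proj(W,o['ee_pos']).astype(int);print(u);print(g[240:400:6,313].tolist());print(g[250:340:6,u[0]-60:u[0]+64:6])
E
```

```text
[ 0.63486594 -0.25258601  0.09883819] [ 0.84493377  0.08935465 -0.22615745]
[[ 60  44  39  35  33  34  32  75 120 162 162 161 161 162]
 [ 49  37  42  31  35  33  55  49  65 168 163 162 162 160]
 [ 66  41  38  30  32  36  61  42  91 172 161 161 162 163]
 [101 106 111  46  34  33  45  47  41  50 167 161 161 161]
 [ 98 106  45  37  37  37  37  51  36  20 167 162 160 162]
 [105  48  30  32  36  36  41  40  33  29 129 166 162 161]
 [ 51  36  33  35  33  33  35  33  36  35  21 165 160 162]
 [ 63  82  56  32  36  34  35  36  34  30  14 166 162 161]
 [ 79  78  80  45  32  36  34  36  28  55 172 164 162 162]
 [ 84  84  80  85  34  32  32  15 140 168 163 161 161 159]
 [ 87  85  78  72  48  20  57 172 164 161 162 161 161 161]]
[246.66501903 191.75266789]
[313 286]
[106, 8, 8, 11, 12, 12, 13, 13, 12, 12, 10, 11, 11, 12, 10, 12, 12, 11, 22, 22, 22, 23, 22, 21, 20, 22, 23]
[[216 217 217 135 132 131 132  88 104  10   9   8  15  17  17  17  17  18
   18 105 123]
 [213 213 215 186 133 130  72 105   9  10   9  12   9  11  17  18  16  18
   18  29 122]
 [217 211 212 217 132  71 104   8  12  12  12  12 
[... 407 characters left out ...]
9  11  12  12  13  12  12  13  13  13  12  12  14  13  11  12
    9  14 105]
 [ 34   9  12  11  12  13  13  15  61  60  12  60  61  14  12  13  12  12
   13  11 106]
 [  8  11  12  12  12  11  14  22  60  60  12  60  61  22  12  11  12  12
   12  11 107]
 [ 13  10  12  13  14  14  15  35  61  60  11  60  60  38  15  14  10  12
   12  67  93]
 [ 11  13  11  13  13  16  15  45  60  60  14  59  60  49  16  13  11  12
   99  92  72]
 [199  13  12  11  21  23  24  58  60  60  13  60  60  59  22  22  24  95
  100  98  94]
 [215 214  58  10  23  24  23  59  61  59  11  60  60  59  26  23  24  97
   97  97  98]
 [215 212 213 189  14  15  15  59  60  59  10  59  61  61  15  15  15  98
   96  97 105]]
```

```bash
python3 - <<'E'
from rib import *
for n in('w17','w18'):
    g=cv2.imread('pics/'+n+'.png').max(2)
    print(n,[int(v) for v in g[270:340:2,304]],[int(v) for v in g[270:340:2,320]])
o=bot.get_obs();print(o['q'],o['opening'],o['grasp_force'])
E
```

```text
w17 [45, 102, 103, 104, 104, 103, 102, 102, 115, 112, 141, 152, 198, 184, 56, 55, 56, 55, 56, 56, 57, 57, 56, 56, 56, 56, 56, 56, 55, 56, 55, 56, 56, 56, 56] [80, 96, 103, 113, 116, 115, 117, 118, 119, 115, 119, 120, 117, 106, 56, 56, 55, 56, 56, 56, 55, 56, 56, 56, 55, 55, 56, 56, 56, 55, 56, 55, 56, 56, 55]
w18 [12, 13, 13, 11, 13, 12, 12, 14, 12, 12, 11, 12, 13, 28, 61, 60, 60, 61, 60, 60, 60, 60, 60, 60, 60, 60, 60, 60, 60, 60, 60, 61, 60, 60, 59] [12, 13, 13, 13, 13, 12, 13, 12, 12, 12, 13, 13, 12, 27, 61, 61, 61, 60, 61, 60, 60, 60, 61, 61, 61, 60, 60, 60, 60, 60, 60, 60, 60, 60, 60]
[-2.16810882e+01  2.29349482e+01  2.02632140e+01  8.74204722e+01
 -2.75769425e-02  1.59723804e+01] 3.577718254914684e-05 0.0
```

Call:
send_rows(
  moves=[0,0,-0.2,0,0,0,1,0,0,0,0,0,0,1],
)

```text
time: 60.88
ee_pos: [0.6348, -0.2526, 0.0938]
tcp_rot: [-180.0, -0.0, 142.3]
wrist_force: [-0.3, -0.1, -0.7]
opening: -0.0002
grasp_force: 0.0
```

Call:
send_rows(
  moves=[0,0,-0.2,0,0,0,1,0,0,0,0,0,0,1],
)

```text
time: 61.12
ee_pos: [0.6349, -0.2527, 0.0894]
tcp_rot: [-180.0, 0.0, 142.3]
wrist_force: [-0.4, -0.7, 2.4]
opening: 0.0003
grasp_force: 1.5
```

Call:
send_rows(
  moves=[0,0,-0.2,0,0,0,1,0,0,0,0,0,0,1],
)

```text
time: 61.38
ee_pos: [0.6348, -0.2527, 0.0841]
tcp_rot: [-180.0, -0.0, 142.3]
wrist_force: [-1.2, -0.9, 3.5]
opening: 0.0001
grasp_force: 1.8
```

```bash
python3 - <<'E'
from rib import *
o=bot.get_obs();print(o['ee_pos'],o['wrist_force'],o['torque'])
S=cam('scene');b=S['color'].max(2);print(b[176:202:2,234:262:2]);
W=cam('wrist')
for n,cc in(('wrist',W),('scene',S)):
    for d in bot.landmark_of(n,'lever_pad')[:1]: print(n,d['pixel'],d['p'])
E
```

```text
[ 0.63478813 -0.25274348  0.08405239] [-1.21890387 -0.94752621  3.51264331] [-0.22565866  0.25300534  0.00501211]
[[ 54  53  40  33  37  38  35  31 123 164 161 162 161 161]
 [ 52  55  39  52  39  36  36  53  66 168 164 162 160 160]
 [ 60  62  36  38  36  36  33  37  90 173 162 163 161 164]
 [ 47  48  39  36  33  33  42  41  41  52 165 160 161 163]
 [ 85  51  50  32  33  37  41  54  33  17 168 161 161 162]
 [103 112  79  40  34  36  31  57  35  28 128 164 162 163]
 [ 49  33  31  35  35  31  32  61  36  33  18 170 163 162]
 [ 44  69  46  32  35  34  32  45  33  36  31  53 165 161]
 [105  76  82  45  33  36  33  33  35  33  21 101 163 161]
 [ 77  78  78  84  33  33  34  34  29  60 142 166 161 159]
 [ 88  86  79  80  71  30  31  22 132 169 162 161 161 160]
 [ 88  91  81  69  47 101  57 141 165 161 161 161 161 161]
 [ 90  77  61  57 151 174 169 162 161 160 161 161 157 162]]
wrist [118.3, 346.2] 0.28
scene [246.1, 184.4] 0.78
```

Call:
send_rows(
  moves=[0,0,-0.2,0,0,0,1,0,0,-0.2,0,0,0,1,0,0,-0.2,0,0,0,1,0,0,-0.2,0,0,0,1,0,0,0,0,0,0,1],
)

```text
time: 62.2
ee_pos: [0.6344, -0.2526, 0.0639]
tcp_rot: [-179.9, -0.1, 142.3]
wrist_force: [-4.1, -0.7, 7.1]
opening: 0.0
grasp_force: 3.3
```

```bash
python3 - <<'E'
from rib import *
o=bot.get_obs();print(o['ee_pos'],o['wrist_force'],o['torque'])
S=cam('scene');T=cam('top')
for n in('scene','top'):
    for d in bot.landmark_of(n,'lever_pad')[:1]: print(n,d['pixel'],d['p'])
    for d in bot.trace(n,'lever')[:1]: print(n,d['extent'])
b=S['color'].max(2);print(b[176:210:2,234:262:2])
for a in(.24,.1,0,-.1,-.24):
    h=np.array([.7458,-.2397]);ox=.115*np.cos(a)-.01*np.sin(a);z=.085+.115*np.sin(a)+.01*np.cos(a);P=(.6342+(.1093-ox)*.995,-.2515+(.1093-ox)*.1,z);print(a,np.round(P,4),proj(S,P))
E
```

```text
[ 0.63442948 -0.25260701  0.06387021] [-4.14135428 -0.73159705  7.06122795] [-0.22324648  0.86638003 -0.02117365]
scene [251.7, 190.2] 0.78
scene [442.2, 368.4, 485.9, 411.4]
top [429.5, 216.3] 0.75
top [415.6, 167.1, 440.4, 227.1]
[[ 33  45  43  39  32  34  35  33  64 169 160 161 161 161]
 [ 94  55  58  34  33  35  35  34  52 169 162 161 162 160]
 [106  54  57  36  34  37  36  31  32 174 164 161 162 164]
 [ 83  53  53  39  35  38  35  35  96  48 166 162 159 162]
 [ 39  53  51  46  51  36  37  35  35   8 162 162 161 161]
 [ 42  59  43  39  33  35  32  34  41 153 167 159 161 162]
 [ 35  41  37  40  34  33  34  63  49  22 171 161 162 162]
 [ 36  71 114  31  34  36  33  59  47  32  52 169 162 161]
 [173 169 168  27  44  31  33  44  46  33  31  83 168 161]
 [167 144  95  44  31  34  34  48  41  35  36  24 169 160]
 [ 91  70  76  82  43  34  34  34  35  31  32  27 118 162]
 [ 82  76  78  77  85  31  33  35  32  31  17 132 166 162]
 [ 87  89  79  80  79  59  30  28  17 134 171 165 157 162]
 [ 85  90  80  67  57  62  60 132 171 165 163 165 168 169]
 [ 88  71  53  57  73  92  99 172 135 131 135 132  91  91]
 [ 55  57  75  84  86  62  78  97  95 101  97 100  98  99]
 [ 74  84  91  62  29  34  28 103  98 101  99 101 101  96]]
0.24 [ 0.6342 -0.2515  0.122 ] [245.96742031 186.26210817]
0.1 [ 0.6301 -0.2519  0.1064] [248.03470011 189.44695837]
0 [ 0.6285 -0.2521  0.095 ] [249.0592432  191.95535073]
-0.1 [ 0.6281 -0.2521  0.0835] [249.70617241 194.62667718]
-0.24 [ 0.6294 -0.252   0.0674] [249.98365215 198.58687954]
```

Call:
send_rows(
  moves=[-0.08,0,-0.2,0,0,0,1,-0.04,0,-0.2,0,0,0,1,0,0,-0.2,0,0,0,1,0,0,-0.2,0,0,0,1,0,0,0,0,0,0,1],
)

```text
time: 63.12
ee_pos: [0.6339, -0.2526, 0.0454]
tcp_rot: [179.9, 0.2, 142.4]
wrist_force: [4.2, 0.1, 9.7]
opening: 0.0002
grasp_force: 4.5
```

Call:
send_rows(
  moves=[0,0,-0.2,0,0,0,1,0,0,-0.1,0,0,0,1,0,0,0,0,0,0,1],
)

```text
time: 63.5
ee_pos: [0.6345, -0.2526, 0.0387]
tcp_rot: [179.9, 0.3, 142.4]
wrist_force: [5.2, 1.1, 10.9]
opening: 0.0003
grasp_force: 4.9
```

Call:
send_rows(
  moves=[0.08,0,-0.1,0,0,0,1,0.04,0,-0.1,0,0,0,1,0,0,0,0,0,0,1],
)

```text
time: 63.88
ee_pos: [0.6354, -0.2526, 0.0372]
tcp_rot: [180.0, 0.2, 142.4]
wrist_force: [-15.6, 4.2, 35.8]
opening: -0.0002
grasp_force: 18.8
```

Call:
send_rows(
  moves=[0,0,-0.1,0,0,0,1,0,0,0,0,0,0,1],
)

```text
time: 64.12
ee_pos: [0.6356, -0.2527, 0.0366]
tcp_rot: [179.9, 0.3, 142.4]
wrist_force: [-18.5, 7.0, 46.1]
opening: 0.0001
grasp_force: 24.6
```

Call:
send_rows(
  moves=[-0.02,0,0.08,0,0,0,1,0,0,0,0,0,0,1,0,0,0,0,0,0,1,0,0,0,0,0,0,1,0,0,0,0,0,0,1,0,0,0,0,0,0,1,0,0,0,0,0,0,1,0,0,0,0,0,0,1],
)

```text
time: 65.12
ee_pos: [0.6354, -0.2526, 0.0371]
tcp_rot: [179.9, 0.3, 142.4]
wrist_force: [-13.2, 4.6, 36.6]
opening: -0.0001
grasp_force: 19.4
```

Call:
send_rows(
  moves=[0,0,0,0,0,0,1,0,0,0,0,0,0,1,0,0,0,0,0,0,1,0,0,0,0,0,0,1,0,0,0,0,0,0,1,0,0,0,0,0,0,1],
)

```text
time: 65.88
ee_pos: [0.6354, -0.2527, 0.0371]
tcp_rot: [179.9, 0.3, 142.4]
wrist_force: [-12.9, 4.9, 36.0]
opening: -0.0001
grasp_force: 19.4
```

Call:
send_rows(
  moves=[0,0,0.08,0,0,0,1,0,0,0.08,0,0,0,1,0,0,0.08,0,0,0,1,0,0,0.08,0,0,0,1,0,0,0.08,0,0,0,1,0,0,0.08,0,0,0,1,0,0,0.08,0,0,0,1,0,0,0.08,0,0,0,1],
)

```text
time: 66.88
ee_pos: [0.6341, -0.2526, 0.0478]
tcp_rot: [-180.0, -0.0, 142.3]
wrist_force: [-5.6, -0.4, 8.8]
opening: 0.0001
grasp_force: 4.7
```

Call:
send_rows(
  moves=[0,0,0.1,0,0,0,1,0,0,0.1,0,0,0,1,0,0,0.1,0,0,0,1,0,0,0.1,0,0,0,1,0,0,0.1,0,0,0,1,0,0,0.1,0,0,0,1,0,0,0.1,0,0,0,1,0,0,0.1,0,0,0,1],
)

```text
time: 67.88
ee_pos: [0.6347, -0.2525, 0.0675]
tcp_rot: [-180.0, 0.0, 142.4]
wrist_force: [-0.5, -0.3, 5.9]
opening: -0.0
grasp_force: 2.7
```

Call:
send_rows(
  moves=[0,0,0.1,0,0,0,1,0,0,0.1,0,0,0,1,0,0,0.1,0,0,0,1,0,0,0.1,0,0,0,1,0,0,0.1,0,0,0,1,0,0,0.1,0,0,0,1,0,0,0.1,0,0,0,1,0,0,0.1,0,0,0,1],
)

```text
time: 68.88
ee_pos: [0.6343, -0.2526, 0.0874]
tcp_rot: [-180.0, -0.0, 142.3]
wrist_force: [2.4, 1.2, 2.3]
opening: -0.0003
grasp_force: 1.4
```

Call:
send_rows(
  moves=[0,0,0.1,0,0,0,1,0,0,0.1,0,0,0,1,0,0,0.1,0,0,0,1,0,0,0.1,0,0,0,1,0,0,0.1,0,0,0,1,0,0,0.1,0,0,0,1,0,0,0.1,0,0,0,1,0,0,0.1,0,0,0,1],
)

```text
time: 69.88
ee_pos: [0.6344, -0.2526, 0.1075]
tcp_rot: [-180.0, 0.0, 142.3]
wrist_force: [-0.3, -0.5, 0.1]
opening: 0.0002
grasp_force: 0.0
```

Call:
send_rows(
  moves=[0,0,0.3,0,0,0,1,0,0,0.6,0,0,0,1,0,0,1,0,0,0,1,0,0,1,0,0,0,1,0,0,1,0,0,0,1,0,0,1,0,0,0,1],
)

```text
time: 70.62
ee_pos: [0.6344, -0.2526, 0.232]
tcp_rot: [-180.0, 0.1, 142.3]
wrist_force: [0.0, -0.4, 0.0]
opening: -0.0004
grasp_force: 0.0
```

```bash
python3 - <<'E'
from fit import *
np.set_printoptions(precision=4,suppress=True)
o=bot.get_obs();print(o['ee_pos'],o['time'])
S=cam('scene');T=cam('top')
b=S['color'].max(2);print(b[176:198:2,234:262:2])
for n,(x,y,z) in {'N1':(.665,.09,.1143),'N2':(.6763,-.019,.1143),'N3':(.6878,-.128,.1143)}.items():
    for nm,cc in(('scene',S),('top',T)):
        u=proj(cc,(x,y,z)).astype(int);G=cv2.cvtColor(cc['color'],cv2.COLOR_RGB2GRAY);w=5
        p=G[u[1]-w:u[1]+w+1,u[0]-w:u[0]+w+1];t,m=cv2.threshold(p,0,1,cv2.THRESH_BINARY_INV+cv2.THRESH_OTSU)
        k,l,s,ce=cv2.connectedComponentsWithStats(m);i=1+int(np.argmin(np.hypot(*(ce[1:]-w).T)));print(n,nm,(ce[i]-w).round(1))
# antennas: dark silhouette vs model at seated / 10mm raised
SH['antenna']=[(0,.022,.09,.022),(.09,.022,.1,.012)]
d=S['color'].max(2)<45
for x,y in((.6005,.286),(.584,.3638)):
    for z in(.045,.05,.055,.065):
        m=mask(S,'antenna',x,y,z);r=cv2.dilate(m.astype(np.uint8),np.ones((9,9)))>0;print((x,z),round((m&d).sum()/(m|(d&r)).sum(),3))
E
```

```text
[ 0.6344 -0.2526  0.232 ] 70.625
[[101 100 101 102  98 100 102 104 119 164 160 161 159 162]
 [101 100 100  99 100 105  81  91  64 168 165 160 161 161]
 [100 100 100 101 108  48  32  28  90 168 163 161 160 162]
 [101 101 104  87  30  34  38  36  43  51 166 161 161 161]
 [ 99 106  47  31  35  37  37  36  35  19 167 161 160 159]
 [104  46  35  34  35  35  35  38  35  30 129 165 161 162]
 [ 53  37  36  34  36  35  34  37  35  35  22 165 161 160]
 [ 62  80  55  33  36  37  36  38  34  31  14 166 161 160]
 [ 79  78  81  45  37  34  35  34  24  56 170 164 161 161]
 [ 77  80  78  85  37  35  35  19 138 168 161 161 161 157]
 [ 78  77  79  74  50  20  56 172 164 161 161 160 160 160]]
N1 scene [0.7 0.5]
N1 top [0.1 0.9]
N2 scene [ 0.2 -0.2]
N2 top [1.  0.3]
N3 scene [0. 1.]
N3 top [0.5 0.2]
(0.6005, 0.045) 0.791
(0.6005, 0.05) 0.772
(0.6005, 0.055) 0.746
(0.6005, 0.065) 0.666
(0.584, 0.045) 0.837
(0.584, 0.05) 0.799
(0.584, 0.055) 0.76
(0.584, 0.065) 0.683
```

```bash
python3 -c "
from workcell import bot;print(bot.job_done())"
```

```text
the job is handed in; nothing more can be done
None
```

I handed the job in after about 71 s of the 210 s. Both antennas are on their spigots and all three nodes (one had been knocked aside mid-run) are in cradles. The lever was held on its stop for about 2 s, eased up over about 3 s, and is back at rest. The one doubt is the fingertip force on the lever, which briefly reached 46 N against the 40 N limit for arm and gripper body.

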